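# Deal the earring plaques into their slotted stands

### The arm

A 6-joint arm with a two-finger parallel gripper is mounted at the origin on the work surface. World frame = base frame: x ahead of the robot, y to its left, z up, the work surface at z = 0. Lengths are in m, angles in degrees, forces in N, time in s.
With the tool pointing down it reaches from about 0.25 to 0.725 m from the base axis. Payload 9.7 kg.
Tool frame: the origin (TCP) lies where the fingers leave the gripper's body, on its centre line; the fingertips stand 73 mm ahead of it and the grasp point (between the pads) lies 54 mm ahead of it; y points along the fingers, x is the direction in which the jaws open and shut, and the axes are right-handed (so a half turn about y gives the same grasp; the last joint's range is limited). The gripper opens to 85 mm and grips with 20 to 120 N. Pads are 22 mm wide; open, the fingers measure 114 mm over their backs; the gripper's body (76 mm by 85 mm) begins 54 mm behind the grasp point. The pads swing forward as they close: fully open they stand 13 mm farther back than shut.
Start: joints at [75.287, 4.979, 10.078, 95.1, 0, 90], TCP at [0.14, 0.532, 0.304] pointing down, gripper open.
Joint ranges: [-179.16, 179.16], [-48.56, 103.87], [-65.8, 70.77], [-126.05, 130.52], [-82.76, 87.17], [-180, 180]. Speed limits (degrees/s): [127.2, 127.2, 147.25, 180, 180, 180].

### API

Orientations are given as [roll, pitch, yaw] about the fixed x, y, z axes, in that order (R = Rz(yaw) Ry(pitch) Rx(roll)).
In Python, from workcell import sensors, imaging, bot, models gives the robot as it stands.
- The arm moves only by the tool arm_command, never from a script. Its argument "rows" is one flat list of numbers, 7 for each row, row after row: the shift along the tool's x, y, z in cm, then the turn, a rotation vector about the tool's x, y, z in degrees, then the gripper's target within -1 to 1 (fully open at 1, half-way at 0, shut at -1). A call has 1 to 12 rows; each row is the pose to reach, as a shift and turn from the pose commanded when the call began, along the tool's axes at that moment; what a row does not reach only later rows make up. A row lasts 1/12 s, in which the tool goes at most 41.7 mm and 7.16 degrees, less where a joint would pass 70% of its speed; a pose out of reach is approached as far as the arm can. A call with a gripper value outside its range is refused whole. The fingers move at their own pace and stop on an object; "force" is the grip in N (left out, the last holds). Time passes only in rows, so rows that repeat a pose let the fingers close. It gives the time, the measured TCP pose, the force and the opening at its end, in the units of the state.
- sensors.get_obs(): the state, without advancing time (a new reading comes with each control period).
- imaging.camera(name): name is "scene" or "top" or "wrist"; returns a dict with "pixels" (480x640x3 uint8, blue, green, red), "z_map" (480x640 float32, m along the optical axis (not along the pixel's ray), 0 where there is no reading), "camera_matrix" (3x3 intrinsics, pixels), "D" ([k1, k2, p1, p2, k3] as OpenCV has them; the pictures are not rectified), "world_from_camera" (4x4, takes a point from camera to world coordinates). Camera axes: x right, y up, looking along -z (the intrinsics and any distortion apply to the point x, -y, -z); pixel columns grow to the right and rows downward; lengths in m; the calibration is good to about 2 mm. A picture is of the moment at which its call begins.
- bot.job_done(): hands the job in, once; it reports no verdict.
Trained networks look in the newest picture that a camera, given by its name, has taken for a name from the list of things; names that differ only in an ending like _2 or _b are one class to them, and where a whole thing is asked for, a point or a joint stands for the part that bears it (a point fixed in the world has none). Each returns a list of dicts, best first, with "conf" (0 to 1); they miss things now and then, are a little off and sometimes report something else, mostly with a low value. They report only what shows in the picture. A call takes as long as a camera call.
- models.search_frame(thing, camera): "extent" ([centre column, centre row, width, height] in pixels, round what is visible of it).
- models.spot_point(thing, camera): "location" ([column, row] in pixels: a listed point, or the origin of a listed thing).
The state is a dict: "time": time; "q": joint angles; "qd": joint speeds; "joint_efforts": joint torques, N m; "ee_pos": TCP position; "tcp_rot": TCP orientation; "wrist_force": force on the tool from outside, world axes, zero at the start; "torque": the same for the moment, N m; "opening": finger opening in m.
Only numpy, scipy, OpenCV 4.12 (cv2) and the standard library are available. Lean on these libraries where they do the work, as an engineer would, in place of code of your own. Each camera call takes 0.05 s, during which the arm holds its last target.

### The job

Finish dealing the birch earring plaques from the little pegboard into the two slotted stands: one stand already has a plaque, so give the next to the empty stand, then one to the other, then the last to the first again, so that each ends with two. Bring each plaque's lower edge into a free slot with the plaque clearly leaning (about 15 to 20 degrees), then straighten it upright, push it down until it sits on the slot's floor, about midway along the slot, and let go. Leave the plaque that is already in place and everything else on the dresser where they stand.

Things in the scene. Friction and masses are not known exactly. Their poses are not given: they have to be found in the camera images.
- plaque1: loose birch earring plaque, a flat board 8 mm thick (its x), 50 mm wide (its y), 90 mm tall (its z), about 28 g, both faces alike (four small dark dots in its lower half). Origin: centre of its lower edge. At the start it leans back 0.384 rad (22 degrees) in one bay of the easel
- plaque2: loose birch earring plaque, a flat board 8 mm thick (its x), 50 mm wide (its y), 90 mm tall (its z), about 28 g, both faces alike (four small dark dots in its lower half). Origin: centre of its lower edge. At the start it leans back 0.384 rad (22 degrees) in one bay of the easel
- plaque3: loose birch earring plaque, a flat board 8 mm thick (its x), 50 mm wide (its y), 90 mm tall (its z), about 28 g, both faces alike (four small dark dots in its lower half). Origin: centre of its lower edge. At the start it leans back 0.384 rad (22 degrees) in one bay of the easel
- plaque_seated: a fourth, same plaque (8 x 50 x 90 mm, origin at the centre of its lower edge), already upright in slot0 of stand_started; it stays there
- stand_started: hard silicone block, 90 (x) x 64 (y) x 34 mm high, fixed. Two slots along y, open at both ends, at x = -24 and +24 mm, 10.5 mm wide, 28 mm deep (floor 6 mm above the dresser); the top 6 mm is chamfered, 20.5 mm wide at the mouth. Origin: centre of underside. This is the stand that already holds one plaque, in slot0 (x = -24 mm)
- stand_empty: hard silicone block, 90 (x) x 64 (y) x 34 mm high, fixed. Two slots along y, open at both ends, at x = -24 and +24 mm, 10.5 mm wide, 28 mm deep (floor 6 mm above the dresser); the top 6 mm is chamfered, 20.5 mm wide at the mouth. Origin: centre of underside. This is the stand that holds none at the start
- stand_started_slot1 (a point): centre of the mouth of the free slot (slot1) of stand_started: at the top face (34 mm above the dresser), midway across the slot and midway along it. Slot floor is 28 mm below this point. x is across the slot, y along it, z up
- stand_started_slot0 (a point): centre of the mouth of the slot already filled (slot0) of stand_started: at the top face (34 mm above the dresser), midway across the slot and midway along it. Slot floor is 28 mm below this point. x is across the slot, y along it, z up
- stand_empty_slot0 (a point): centre of the mouth of the slot0 of stand_empty: at the top face (34 mm above the dresser), midway across the slot and midway along it. Slot floor is 28 mm below this point. x is across the slot, y along it, z up
- stand_empty_slot1 (a point): centre of the mouth of the slot1 of stand_empty: at the top face (34 mm above the dresser), midway across the slot and midway along it. Slot floor is 28 mm below this point. x is across the slot, y along it, z up
- easel: mini pegboard, fixed, 215 mm long (its y), front to its -x. Leans back (top to +x) 0.384 rad; plaques rest on its ledge 18 mm up, the board backs their lower 46 mm, their top 44 mm is free on both faces. Four 8 mm pegs at y = -99, -33, 33, 99 mm stick out 22 mm, 22 mm above the ledge; a plaque in each of the 3 bays (y near -66, 0, 66). Origin: on the dresser below the middle plaque's lower edge
- lotion: bystander: frosted glass lotion pump bottle, 60 mm across, 139 mm tall, origin under its centre
- bowl: bystander: matte black ceramic bowl, 100 mm across, 42 mm tall, origin under its centre
- jar: bystander: small white cream jar, 38 mm across, 40 mm tall, between the stands, origin under its centre
- perfume: bystander: scent bottle, 42 x 26 mm, 86 mm tall, origin under its centre
- ring_box: bystander: dark wooden ring box, 55 x 55 x 36 mm, origin under its centre
- earring_tree: bystander: T-shaped silicone earring tree, foot 64 mm across, bar 90 mm long (its y), 102 mm tall, origin under its centre

How it is judged:
By the outcome, as a careful person would: the job done as asked, in the order asked, and still so for the second after the job is handed in, with the robot touching nothing.
It also fails if it takes over 72 s, if anything falls off the work surface, if the arm or the gripper's body presses on something with over 40 N, if the wrist force passes 120 N, or if a joint passes its speed limit or range.

## Working session

There is one attempt and no reset: what is moved stays moved. The work goes in short steps, Python scripts to look and compute and a tool call to move; the robot and the scene stay as the last step left them, time stands still between calls to the robot, and variables do not carry over. Pictures are saved under pics/ and viewed, and the job is handed in when it is done.

Besides the shell and the picture viewer there is one more tool, called after "Call:" as a command line: name --argument value ..., lists and objects as JSON in quotes. arm_command: Moves the arm, as the interface text tells. Its arguments: {"type":"object","properties":{"rows":{"type":"array","items":{"type":"number"}},"force":{"type":"number"}},"required":["rows"]}

```bash
ls; mkdir -p pics; python3 - <<'E'
from workcell import sensors, imaging, bot, models
import cv2
print(sensors.get_obs())
for n in ["scene","top","wrist"]:
    c=imaging.camera(n); cv2.imwrite(f"pics/{n}0.png",c["pixels"])
    print(n,c["camera_matrix"].tolist(),c["D"],c["world_from_camera"].round(4).tolist())
E
```

```text
pics
{'time': 0.0, 'q': array([ 7.52847417e+01,  5.00968964e+00,  1.00352394e+01,  9.50997138e+01,
       -1.64410102e-03,  8.99992565e+01]), 'qd': array([ 0.05127998,  0.01821018,  0.0027472 , -0.01400157,  0.01331472,
       -0.0752145 ]), 'joint_efforts': array([-6.87082365e-05, -5.20389891e+01,  4.64806366e+01,  1.62571081e-02,
        2.30131775e-05, -4.46050983e-07]), 'ee_pos': array([0.1396805 , 0.53182933, 0.30320358]), 'tcp_rot': array([-9.00016431e+01,  7.41640684e-02,  7.52854852e+01]), 'wrist_force': array([ 0.44790929, -0.79847856,  0.63287242]), 'torque': array([ 0.04339134, -0.03316503, -0.04618997]), 'opening': 0.08514947591270387}
scene [[481.29352290275, 0.0, 328.32774818326504], [0.0, 481.29352290275, 245.83088924527115], [0.0, 0.0, 1.0]] [0.01925758 0.         0.         0.         0.        ] [[0.1223, -0.8137, 0.5682, 1.0338], [0.9924, 0.1096, -0.0566, -0.0563], [-0.0162, 0.5708, 0.8209, 0.7426], [0.0, 0.0, 0.0, 1.0]]
top [[492.70789754454404, 0.0, 321.9377972331243], [0.0, 492.70789754454404, 241.89614453887103], [0.0, 0.0, 1.0]] [0.02793802 0.         0.         0.         0.        ] [[0.0086, 0.9963, -0.0851, 0.4685], [-0.9999, 0.0076, -0.0121, 0.0019], [-0.0114, 0.0852, 0.9963, 1.0548], [0.0, 0.0, 0.0, 1.0]]
wrist [[341.0136037387662, 0.0, 318.1937887153934], [0.0, 341.0136037387662, 233.53248586375582], [0.0, 0.0, 1.0]] [0.02162537 0.         0.         0.         0.        ] [[0.2545, -0.9301, -0.2649, 0.0733], [0.9671, 0.2446, 0.0704, 0.5498], [-0.0007, -0.2741, 0.9617, 0.3724], [0.0, 0.0, 0.0, 1.0]]
```

View pics/scene0.png

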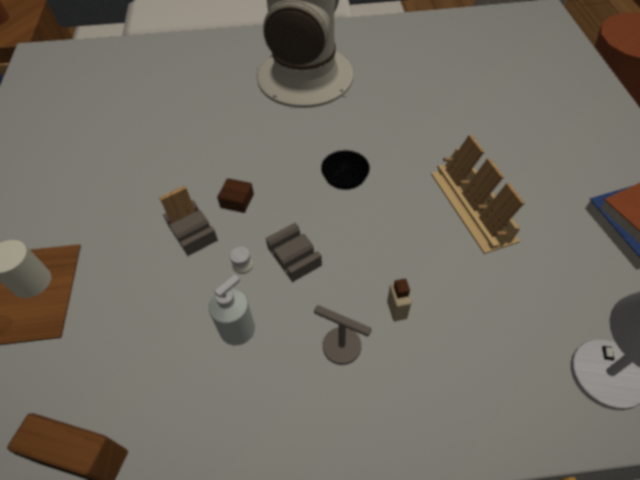

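View pics/top0.png

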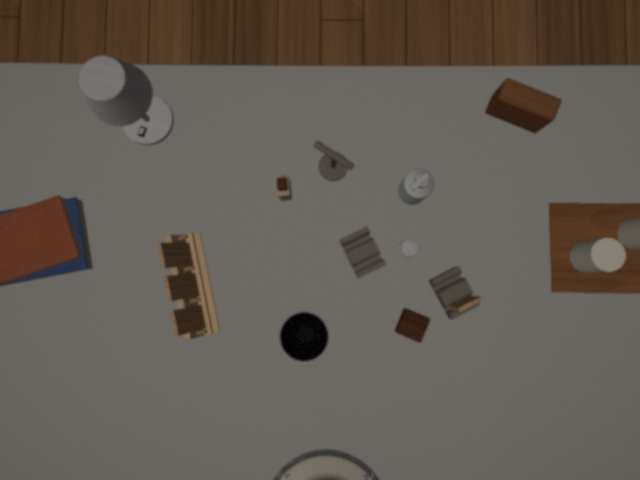

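View pics/wrist0.png

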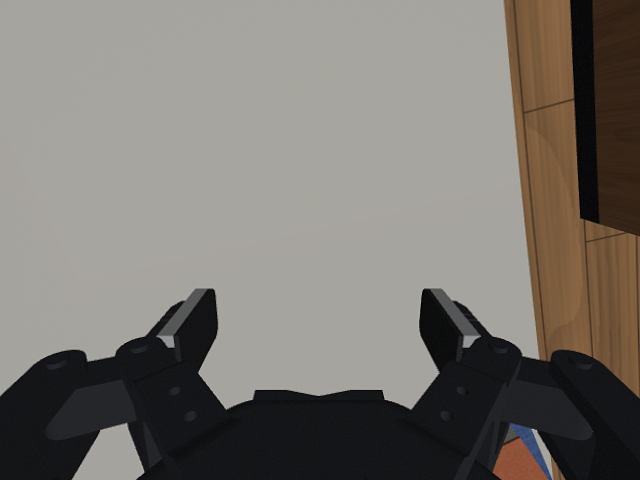

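The scene view shows the easel at (480,195), the empty stand at (293,250), the started stand with its plaque at (188,218) and the jar between them at (241,259). In the top view the easel is at (188,287), the empty stand at (362,252) and the started stand at (455,292). The arm is out of both views. Next I'll run the detectors and build point clouds.

```bash
cat > h.py <<'E'
import numpy as np, cv2
from workcell import sensors, imaging, bot, models
def cloud(c):
    z=c["z_map"].astype(float); K=c["camera_matrix"]; D=np.array(c["D"],float)
    v,u=np.mgrid[0:480,0:640]
    p=cv2.undistortPoints(np.stack([u,v],-1).reshape(-1,1,2).astype(np.float64),K,D).reshape(480,640,2)
    P=np.stack([p[...,0]*z,-p[...,1]*z,-z],-1)
    T=c["world_from_camera"]; W=P@T[:3,:3].T+T[:3,3]
    W[z<=0]=np.nan
    return W
def proj(c,X):
    T=np.linalg.inv(c["world_from_camera"]); X=np.atleast_2d(X)@T[:3,:3].T+T[:3,3]
    X=X*[1,-1,-1]
    return cv2.projectPoints(X.reshape(-1,1,3),np.zeros(3),np.zeros(3),c["camera_matrix"],np.array(c["D"],float))[0].reshape(-1,2)
E
python3 - <<'E'
from h import *
names="plaque1 plaque_seated stand_started stand_empty stand_started_slot1 stand_started_slot0 stand_empty_slot0 stand_empty_slot1 easel lotion bowl jar perfume ring_box earring_tree".split()
for n in ["top","scene"]:
    c=imaging.camera(n); W=cloud(c); np.savez(f"/tmp/{n}.npz",W=W,px=c["pixels"])
    # table plane
    ok=np.isfinite(W[...,2])&(np.abs(W[...,2])<.02)
    A=np.c_[W[ok][:,:2],np.ones(ok.sum())]; co,*_=np.linalg.lstsq(A,W[ok][:,2],rcond=None)
    print(n,"plane",co,"std",(W[ok][:,2]-A@co).std())
    for t in names:
        for d in models.spot_point(t,n)[:4]:
            u,v=d["location"]; ui,vi=int(round(u)),int(round(v))
            w=W[vi,ui] if 0<=vi<480 and 0<=ui<640 else None
            print(t,round(d["conf"],2),[round(u,1),round(v,1)],None if w is None else w.round(3))
E
```

```text
top plane [0.00033129 0.00085092 0.00121503] std 0.0028289625257225844
plaque1 0.9 [188.2, 254.5] [0.528 0.293 0.031]
plaque1 0.62 [199.0, 280.2] [0.475 0.271 0.021]
plaque1 0.56 [196.2, 317.0] [0.4   0.269 0.045]
plaque_seated 0.86 [459.2, 302.9] [ 0.433 -0.265  0.043]
plaque_seated 0.38 [354.6, 240.2] [ 0.563 -0.056  0.007]
stand_started 0.85 [452.7, 292.8] [ 0.453 -0.255  0.036]
stand_started 0.44 [197.3, 281.9] [0.471 0.275 0.021]
stand_started 0.31 [463.3, 301.3] [ 0.437 -0.273  0.043]
stand_started 0.17 [307.5, 332.1] [0.368 0.042 0.008]
stand_empty 0.9 [361.8, 249.6] [ 0.539 -0.069  0.035]
stand_empty 0.42 [335.1, 168.1] [ 0.718 -0.012  0.011]
stand_started_slot1 0.88 [459.5, 302.5] [ 0.434 -0.268  0.037]
stand_started_slot1 0.59 [447.1, 281.4] [ 0.477 -0.25   0.007]
stand_started_slot1 0.32 [366.8, 265.2] [ 0.508 -0.079  0.034]
stand_started_slot0 0.88 [459.5, 302.5] [ 0.434 -0.268  0.037]
stand_started_slot0 0.59 [447.1, 281.4] [ 0.477 -0.25   0.007]
stand_started_slot0 0.32 [366.8, 265.2] [ 0.508 -0.079  0.034]
stand_empty_slot0 0.84 [368.9, 261.9] [ 0.516 -0.086  0.007]
st
[... 1491 characters left out ...]
 240.0] [ 0.508 -0.083  0.016]
stand_empty_slot0 0.77 [301.2, 255.8] [ 0.549 -0.058  0.02 ]
stand_empty_slot1 0.85 [286.0, 240.0] [ 0.508 -0.083  0.016]
stand_empty_slot1 0.77 [301.2, 255.8] [ 0.549 -0.058  0.02 ]
easel 0.71 [468.0, 208.2] [0.483 0.269 0.022]
lotion 0.79 [234.2, 331.6] [ 0.698 -0.174  0.052]
lotion 0.44 [345.0, 182.9] [0.371 0.048 0.004]
bowl 0.63 [346.1, 179.9] [0.363 0.051 0.004]
bowl 0.2 [301.2, 257.4] [ 0.548 -0.058  0.015]
jar 0.86 [243.2, 270.9] [ 0.56  -0.164  0.009]
perfume 0.65 [393.5, 313.5] [0.688 0.083 0.027]
ring_box 0.88 [239.7, 202.3] [ 0.415 -0.164  0.03 ]
ring_box 0.29 [487.1, 226.3] [0.531 0.291 0.024]
earring_tree 0.71 [343.6, 347.6] [ 0.729 -0.005  0.008]
```

```bash
cat > fit.py <<'E'
from h import *
from scipy.optimize import least_squares
def polysd(p,poly):
    a=poly; b=np.roll(poly,-1,0); d=np.full(len(p),9.); ins=np.zeros(len(p),bool)
    for A,B in zip(a,b):
        e=B-A; t=np.clip(((p-A)@e)/(e@e),0,1); d=np.minimum(d,np.linalg.norm(p-A-t[:,None]*e,axis=1))
        c=(A[1]>p[:,1])!=(B[1]>p[:,1])
        if A[1]!=B[1]: ins^=c&(p[:,0]<(B[0]-A[0])*(p[:,1]-A[1])/(B[1]-A[1])+A[0])
    return np.where(ins,-d,d)
h=5.25;m=10.25
prof=[[-45,0],[45,0],[45,34],[24+m,34],[24+h,28],[24+h,6],[24-h,6],[24-h,28],[24-m,34],[-24+m,34],[-24+h,28],[-24+h,6],[-24-h,6],[-24-h,28],[-24-m,34],[-45,34]]
prof=np.array(prof)/1000.
def ext(d2,q):
    w=np.stack([d2,q],-1); return np.minimum(w.max(1),0)+np.linalg.norm(np.maximum(w,0),axis=1)
def stand_sd(L): return ext(polysd(L[:,[0,2]],prof),np.abs(L[:,1])-.032)
def box_sd(L,hx,hy,z0,z1):
    q=np.stack([np.abs(L[:,0])-hx,np.abs(L[:,1])-hy,np.abs(L[:,2]-(z0+z1)/2)-(z1-z0)/2],-1)
    return np.minimum(q.max(1),0)+np.linalg.norm(np.maximum(q,0),axis=1)
def loc(P,x,y,yaw,z=0):
    c,s=np.cos(yaw),np.sin(yaw); d=P-[x,y,z]
    return np.stack([c*d[:,0]+s*d[:,1],-s*d[:,0]+c*d[:,1],d[:,2]],-1)
E
python3 - <<'E'
from fit import *
for n in ["top","scene"]:
    W=np.load(f"/tmp/{n}.npz")["W"].reshape(-1,3); W=W[np.isfinite(W).all(1)]
    for nm,x0 in [("empty",[.538,-.072,.5]),("started",[.455,-.258,.45])]:
        f=None
        p=np.array(x0+[0.])
        for it in range(4):
            near=W[(np.hypot(W[:,0]-p[0],W[:,1]-p[1])<.07)]
            tab=near[near[:,2]<.003]
            near=near[(near[:,2]>.012)]
            if nm=="started": 
                l=loc(near,*p[:3]); near=near[near[:,2]<.04]
                # plaque
            def f(p):
                L=loc(near,p[0],p[1],p[2],p[3]); d=stand_sd(L)
                if nm=="started":
                    d=np.where(np.abs(d)<np.abs(dd:=box_sd(L-[-.024,0,0],.004,.025,.006,.096)),d,dd)
                return d
            r=least_squares(f,p,loss="soft_l1",f_scale=.0015); p=r.x
        d=f(p); print(n,nm,p.round(4),"yaw",np.degrees(p[2]).round(2),len(near),"med|d|",np.median(abs(d)).round(5), "table z",np.median(tab[:,2]).round(4))
        J=r.jac; print("  sd",np.sqrt(np.diag(np.linalg.inv(J.T@J)))*.0015)
E
```

```text
top empty [ 0.5369 -0.0692  0.4651  0.001 ] yaw 26.65 1064 med|d| 0.00095 table z 0.0006
  sd [1.54932397e-04 2.30951245e-04 5.27783818e-03 7.37071419e-05]
top started [ 0.4545 -0.2605  0.4847  0.0008] yaw 27.77 1136 med|d| 0.00093 table z 0.0003
  sd [1.24039748e-04 1.65320924e-04 4.46698400e-03 7.68901747e-05]
scene empty [ 0.5343 -0.0707  0.4634 -0.0008] yaw 26.55 1712 med|d| 0.00068 table z -0.0008
  sd [8.90358209e-05 1.36469767e-04 3.04299622e-03 6.33103283e-05]
scene started [ 0.4526 -0.2608  0.4872 -0.0008] yaw 27.92 1364 med|d| 0.00077 table z -0.0008
  sd [1.18890692e-04 1.94233100e-04 3.49108451e-03 7.74211612e-05]
```

```bash
python3 - <<'E'
import cv2
for n,(x,y,w,h) in {"top":(140,215,100,75*2),"scene":(400,120,160,150)}.items():
    im=cv2.imread(f"pics/{n}0.png")[y:y+h,x:x+w]
    cv2.imwrite(f"pics/{n}_c.png",cv2.convertScaleAbs(cv2.resize(im,None,fx=4,fy=4,interpolation=cv2.INTER_CUBIC)[:600,:800],alpha=1.5))
E
```

```text
(no output)
```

View pics/scene_c.png

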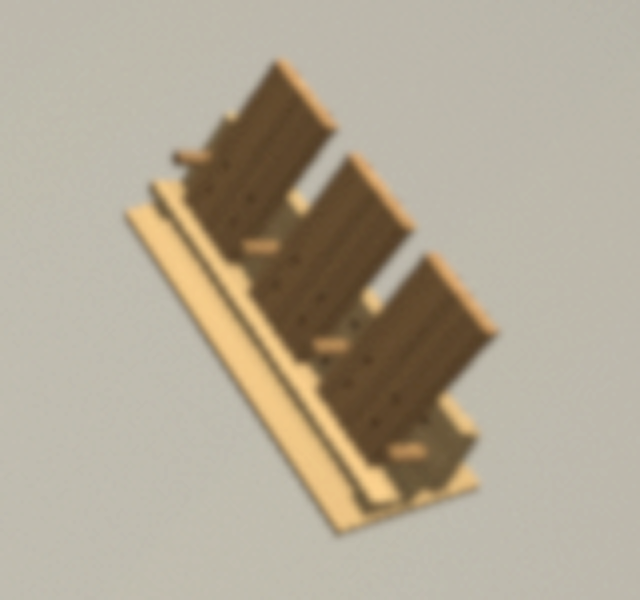

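```bash
python3 - <<'E'
from fit import *
from scipy.spatial.transform import Rotation as Rn
for n in ["top","scene"]:
    W=np.load(f"/tmp/{n}.npz")["W"].reshape(-1,3); W=W[np.isfinite(W).all(1)]
    E=W[(W[:,2]>.025)&(abs(W[:,0]-.47)<.14)&(abs(W[:,1]-.28)<.1)]
    print(n,len(E),E.min(0),E.max(0))
    # joint fit: yaw, 3x(x,y), dz common
    p=np.array([np.radians(104),.53,.285,.47,.272,.405,.26,0,0.384])
    U=E[E[:,2]>.066]
    def f(p,full=False):
        ds=[]
        for k in range(3):
            R=(Rn.from_euler('z',p[0])*Rn.from_euler('y',p[8])).as_matrix()
            L=(U-[p[1+2*k],p[2+2*k],.018+p[7]])@R
            ds.append(box_sd(L,.004,.025,0,.09))
        ds=np.array(ds); i=np.abs(ds).argmin(0); d=ds[i,np.arange(len(U))]
        return (d,i) if full else d
    r=least_squares(f,p,loss="soft_l1",f_scale=.0015); p=r.x
    d,i=f(p,True); print("yaw",np.degrees(p[0]),p[1:].round(4),np.bincount(i),"med",np.median(abs(d)))
# tall things
W=np.load("/tmp/top.npz")["W"].reshape(-1,3);W=W[np.isfinite(W).all(1)]
T=W[(W[:,2]>.12)]; 
for lo in [.12,.2,.3,.4]:
    Z=T[T[:,2]>lo]; Z=Z[(abs(Z[:,1])<.8)]
    if len(Z): 
        for q in ([Z[Z[:,1]>.1],Z[Z[:,1]<=.1]]):
            if len(q): print(lo,q.min(0).round(2),q.max(0).round(2))
E
```

```text
top 2963 [0.35697798 0.24180336 0.0250029 ] [0.57494579 0.33687308 0.106973  ]
yaw 102.61527143187445 [0.5319 0.2838 0.4673 0.2692 0.4    0.2621 0.0051 0.4174] [430 446 432] med 0.0009821888127878491
scene 3651 [0.35486465 0.24576185 0.02500749] [0.56813617 0.33518253 0.10449936]
yaw 103.72738712847449 [0.5295 0.2828 0.4657 0.2683 0.3985 0.2611 0.0023 0.4091] [587 531 472] med 0.0009380244404777367
0.12 [0.76 0.34 0.15] [0.88 0.45 0.23]
0.12 [ 0.65 -0.19  0.12] [ 0.68 -0.15  0.14]
0.2 [0.77 0.35 0.2 ] [0.86 0.44 0.23]
```

```bash
python3 - <<'E'
from fit import *
from scipy.spatial.transform import Rotation as Rn
for n in ["top","scene"]:
    W=np.load(f"/tmp/{n}.npz")["W"].reshape(-1,3); W=W[np.isfinite(W).all(1)]
    for k,(x,y) in enumerate([(.5305,.2833),(.4665,.269),(.399,.2616)]):
        p=np.array([np.radians(103),x,y,0.003])
        for it in range(3):
            R=(Rn.from_euler('z',p[0])*Rn.from_euler('y',.384)).as_matrix()
            L=(W-[p[1],p[2],.018+p[3]])@R
            U=W[(abs(L[:,0])<.012)&(abs(L[:,1])<.033)&(L[:,2]>.05)&(L[:,2]<.1)]
            def f(p):
                R=(Rn.from_euler('z',p[0])*Rn.from_euler('y',.384)).as_matrix()
                return box_sd((U-[p[1],p[2],.018+p[3]])@R,.004,.025,0,.09)
            r=least_squares(f,p,loss="soft_l1",f_scale=.0015); p=r.x
        R=(Rn.from_euler('z',p[0])*Rn.from_euler('y',.384)).as_matrix()
        g=np.array([p[1],p[2],.018+p[3]])+R@[0,0,.07]
        print(n,k,"yaw",np.degrees(p[0]).round(2),p[1:].round(4),len(U),"grasp70",g.round(4), "med",np.median(f(p)).round(5))
E
```

```text
top 0 yaw 101.88 [0.532  0.2865 0.0055] 406 grasp70 [0.5266 0.3122 0.0884] med -0.00013
top 1 yaw 102.35 [0.4666 0.2717 0.0053] 429 grasp70 [0.461  0.2973 0.0882] med -0.00017
top 2 yaw 103.25 [0.3987 0.2628 0.0015] 419 grasp70 [0.3927 0.2883 0.0844] med -6e-05
scene 0 yaw 103.71 [0.529  0.2851 0.0035] 582 grasp70 [0.5228 0.3106 0.0864] med -7e-05
scene 1 yaw 104.25 [0.4654 0.2701 0.0021] 541 grasp70 [0.459  0.2956 0.085 ] med -8e-05
scene 2 yaw 102.79 [ 0.3979  0.2613 -0.0014] 491 grasp70 [0.3921 0.2869 0.0815] med 1e-05
```

The point-cloud fits put the empty stand at (0.5356, -0.070) with yaw 26.6° and the started stand at (0.4535, -0.2607) with yaw 27.8°. The easel yaw is about 103°. Next I'll write the move calculator and work out the approach to the nearest plaque.

```bash
cat > plan.py <<'E'
from h import *
from scipy.spatial.transform import Rotation as Rn
def toolR(yaw,lean):  # plaque frame Rz(yaw)Ry(lean): tool x=px, y=-pz, z=py
    P=(Rn.from_euler('z',yaw,degrees=True)*Rn.from_euler('y',lean,degrees=True)).as_matrix()
    return np.stack([P[:,0],-P[:,2],P[:,1]],1),P
def tcp_for(base,yaw,lean,h): # base=lower edge centre, h = grasp height along plaque
    R,P=toolR(yaw,lean); return np.array(base)+P@np.array([0,0,h+.054]),R
def obs():
    o=sensors.get_obs(); return o,np.array(o["ee_pos"]),Rn.from_euler('xyz',o["tcp_rot"],degrees=True).as_matrix()
def rel(targets,pR=None):
    o,p,R=obs()
    if pR: p,R=pR
    for t,Rt in targets:
        s=R.T@(t-p)*100; rv=Rn.from_matrix(R.T@Rt).as_rotvec(degrees=True)
        print("shift",s.round(2).tolist(),"rot",rv.round(1).tolist(),"| world",np.round(t,3))
E
python3 - <<'E'
from plan import *
b=[.398,.262,.018]
rel([tcp_for(b,103,22,.154),tcp_for(b,103,22,.074)])
E
```

```text
shift [-12.65, 9.3, -28.22] rot [-5.3, -27.4, 21.6] | world [0.38  0.338 0.211]
shift [-15.3, 16.72, -29.61] rot [-5.3, -27.4, 21.6] | world [0.387 0.309 0.137]
```

Call:
arm_command --rows '[-4,3,-9,-1.7,-9,7,1,-8,6,-18,-3.5,-18,14,1,-12.6,9.3,-28.2,-5.3,-27.4,21.6,1,-12.6,9.3,-28.2,-5.3,-27.4,21.6,1,-12.6,9.3,-28.2,-5.3,-27.4,21.6,1,-12.6,9.3,-28.2,-5.3,-27.4,21.6,1,-12.6,9.3,-28.2,-5.3,-27.4,21.6,1,-12.6,9.3,-28.2,-5.3,-27.4,21.6,1,-12.6,9.3,-28.2,-5.3,-27.4,21.6,1,-12.6,9.3,-28.2,-5.3,-27.4,21.6,1,-12.6,9.3,-28.2,-5.3,-27.4,21.6,1]' --force 30

```text
time: 2.67
ee_pos: [0.3803, 0.3386, 0.2112]
tcp_rot: [-90.0, 22.0, 103.0]
wrist_force: [-1.5, -0.4, -0.2]
opening: 0.085
```

```bash
python3 - <<'E'
from plan import *
c=imaging.camera("wrist"); cv2.imwrite("pics/w1.png",c["pixels"]); W=cloud(c); np.savez("/tmp/wrist.npz",W=W)
b=[.398,.262,.018]
rel([tcp_for(b,103,22,.154),tcp_for(b,103,22,.074)])
E
```

```text
shift [-0.09, 0.09, -0.01] rot [0.0, 0.1, 0.0] | world [0.38  0.338 0.211]
shift [-0.09, 8.09, -0.01] rot [0.0, 0.1, 0.0] | world [0.387 0.309 0.137]
```

View pics/w1.png

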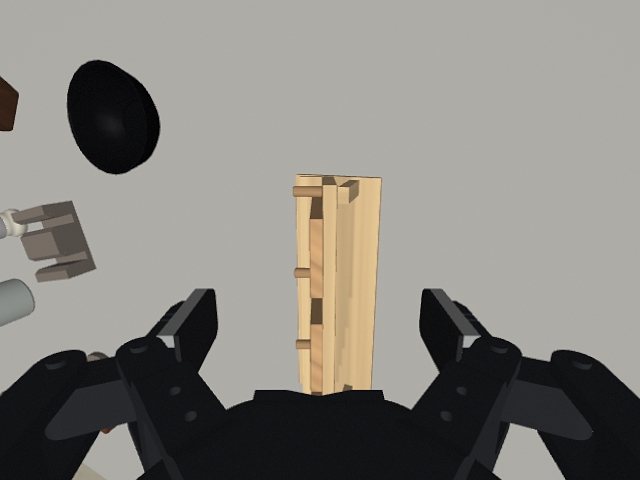

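The wrist view shows the near plaque's top edge at columns 310-323, rows 218-297, centred between the fingers. I'll use the wrist depth to check its position along the width.

```bash
python3 - <<'E'
from plan import *
from fit import box_sd
from scipy.optimize import least_squares
W=np.load("/tmp/wrist.npz")["W"]
o,p,R=obs()
for (x,y) in [(.398,.262),(.466,.271),(.5305,.2858)]:
    q=np.array([np.radians(103),x,y,0.])
    Wf=W.reshape(-1,3);Wf=Wf[np.isfinite(Wf).all(1)]
    for it in range(3):
        P=(Rn.from_euler('z',q[0])*Rn.from_euler('y',.384)).as_matrix()
        L=(Wf-[q[1],q[2],.018+q[3]])@P
        U=Wf[(abs(L[:,0])<.012)&(abs(L[:,1])<.035)&(L[:,2]>.075)&(L[:,2]<.1)]
        def f(q):
            P=(Rn.from_euler('z',q[0])*Rn.from_euler('y',.384)).as_matrix()
            return box_sd((U-[q[1],q[2],.018+q[3]])@P,.004,.025,0,.09)
        r=least_squares(f,q,loss="soft_l1",f_scale=.001);q=r.x
    g=np.array([q[1],q[2],.018+q[3]])+P@[0,0,.09]
    print(len(U),np.degrees(q[0]).round(2),q[1:].round(4),"top centre in tool frame",(R.T@(g-p)).round(4),np.median(abs(f(q))).round(5))
E
```

```text
1131 102.81 [ 0.3991  0.2618 -0.001 ] top centre in tool frame [-0.0009  0.12   -0.0013] 0.00034
969 102.99 [ 0.4651  0.2766 -0.0008] top centre in tool frame [-0.0015  0.12   -0.0688] 0.00033
0 108.49 [0.5241 0.3145 0.0517] top centre in tool frame [ 0.0005  0.0625 -0.1316] nan
  return _methods._mean(a, axis=axis, dtype=dtype,
  ret = ret.dtype.type(ret / rcount)
```

Call:
arm_command --rows '[-0.1,3,-0.1,0,0,0,1,-0.1,6,-0.1,0,0,0,0.5,-0.1,8.2,-0.1,0,0,0,0,-0.1,8.2,-0.1,0,0,0,-0.3,-0.1,8.2,-0.1,0,0,0,-1,-0.1,8.2,-0.1,0,0,0,-1,-0.1,8.2,-0.1,0,0,0,-1,-0.1,8.2,-0.1,0,0,0,-1,-0.1,8.2,-0.1,0,0,0,-1,-0.1,8.2,-0.1,0,0,0,-1]' --force 30

```text
time: 3.55
ee_pos: [0.3889, 0.3086, 0.1372]
tcp_rot: [-90.1, 22.0, 103.0]
wrist_force: [-1.0, -0.7, 6.6]
opening: 0.0075
```

Call:
arm_command --rows '[0,-1,0,0,0,0,-1,0,-3,0,0,0,0,-1,0,-6,0,0,0,0,-1,0,-9,0,0,0,0,-1,0,-11,0,0,0,0,-1,0,-11,0,0,0,0,-1]'

```text
time: 4.05
ee_pos: [0.3795, 0.3503, 0.2424]
tcp_rot: [-90.3, 21.8, 103.0]
wrist_force: [0.8, 0.8, -0.6]
opening: 0.0076
```

```bash
python3 - <<'E'
from plan import *
c=imaging.camera("wrist"); cv2.imwrite("pics/w2.png",c["pixels"]); W=cloud(c); np.savez("/tmp/wrist.npz",W=W)
o,p,R=obs(); print(o["opening"],o["wrist_force"],p,o["q"].round(1))
E
```

```text
0.007580009938231127 [-0.46496429 -0.1839132  -1.57151093] [0.37946302 0.34964728 0.24011644] [ 49.8   9.9   6.3  99.8 -17.5  38.8]
```

View pics/w2.png

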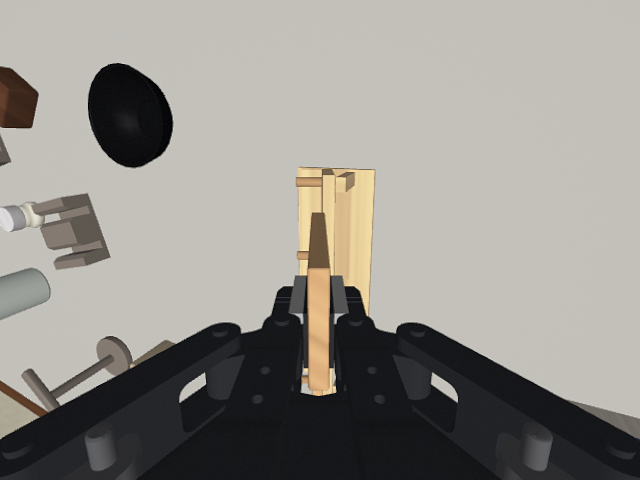

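The plaque is held: its top face runs along rows 265-395 at columns 308-330. Next I'll fit its pose in the tool frame and plan the move to the empty stand's slot0.

```bash
cat > held.py <<'E'
from plan import *
from fit import box_sd
from scipy.optimize import least_squares
def held(W):
    o,p,R=obs()
    T=(W.reshape(-1,3)-p)@R; T=T[np.isfinite(T).all(1)]
    # plaque coords from tool: px=tx, pz=-ty, py=tz ; lower edge at ty=yb
    q=np.array([0.,.13,0.,0.,0.])
    def L(q,T):
        D=T-[q[0],q[1],q[2]]; D=D@Rn.from_rotvec([q[3],0,q[4]]).as_matrix()
        return np.stack([D[:,0],D[:,2],-D[:,1]],-1)
    for it in range(4):
        l=L(q,T)
        # exclude finger area: keep top edge and the far visible side edge (tool z<-.017)
        U=T[(abs(l[:,0])<.008)&(l[:,1]>-.035)&(l[:,1]<.03)&(l[:,2]>-.01)&(l[:,2]<.1)&((l[:,2]>.083)|(abs(T[:,2])>.0165))]
        r=least_squares(lambda q:box_sd(L(q,U),.004,.025,0,.09),q,loss="soft_l1",f_scale=.001); q=r.x
    print("n",len(U),"lower edge centre in tool (mm)",(q[:3]*1000).round(1),"tilt x,z deg",np.degrees(q[3:]).round(2),"med",np.median(abs(box_sd(L(q,U),.004,.025,0,.09)))*1e3)
    return q
E
python3 - <<'E'
from held import *
held(np.load("/tmp/wrist.npz")["W"])
E
```

```text
n 4729 lower edge centre in tool (mm) [  0.2 126.6   0.2] tilt x,z deg [0.02 0.08] med 0.4871924725811144
```

```bash
cat >> plan.py <<'E'
def slot(c,yaw,k):
    a=np.radians(yaw); return np.array([c[0]+k*np.cos(a),c[1]+k*np.sin(a)])
def tcp_edge(xy,z,yaw,lean,ly):
    R,P=toolR(yaw,lean); return np.array([xy[0],xy[1],z])+P@np.array([0,0,ly]),R
E
python3 - <<'E'
from plan import *
s=slot([.5356,-.070],26.6,-.024); print(s)
rel([tcp_edge(s,.085,26.6,18,.1266)])
E
```

```text
[ 0.5141403  -0.08074622]
shift [-39.59, 19.64, -7.16] rot [26.2, 71.9, -3.1] | world [ 0.549 -0.063  0.205]
```

Call:
arm_command --rows '[-3,1,-0.5,2,6,-0.2,-1,-6,2.5,-1,4.4,12,-0.5,-1,-10,4.5,-1.7,6.6,18,-0.8,-1,-13.5,6.5,-2.5,8.8,24,-1,-1,-17,8.5,-3,11,30,-1.3,-1,-20.5,10,-3.7,13.2,36,-1.5,-1,-24,12,-4.4,15.4,42,-1.8,-1,-27.5,13.5,-5,17.5,48,-2,-1,-31,15.3,-5.6,19.7,54,-2.3,-1,-34,17,-6.1,21.9,60,-2.6,-1,-37,18.5,-6.7,24,66,-2.8,-1,-39.6,19.6,-7.2,26.2,71.9,-3.1,-1]'

```text
time: 5.1
ee_pos: [0.5489, -0.0673, 0.203]
tcp_rot: [-90.1, 18.3, 26.1]
wrist_force: [-0.1, 0.8, -0.6]
opening: 0.0078
```

```bash
python3 - <<'E'
from held import *
s=slot([.5356,-.070],26.6,-.024)
rel([tcp_edge(s,.085,26.6,18,.1266)])
c=imaging.camera("wrist"); cv2.imwrite("pics/w3.png",c["pixels"]); W=cloud(c); np.savez("/tmp/wrist.npz",W=W)
o,p,R=obs(); print(o["opening"],p,o["q"].round(1))
held(W)
E
```

```text
shift [0.12, -0.3, 0.35] rot [-0.0, -0.5, -0.3] | world [ 0.549 -0.063  0.205]
0.007811777890603211 [ 0.55002137 -0.07124626  0.20242499] [ -3.9  18.2  12.4 100.2  -9.1  61.9]
n 4744 lower edge centre in tool (mm) [  1.2 128.1   5.3] tilt x,z deg [0.05 0.19] med 0.49147487563679787
```

View pics/w3.png

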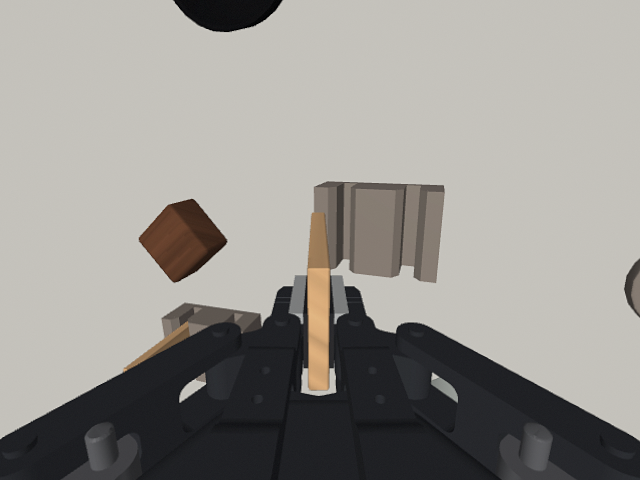

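Call:
arm_command --rows '[0,0,0,0,0,0,-1,0,0,0,0,0,0,-1,0,0,0,0,0,0,-1]'

```text
time: 5.4
ee_pos: [0.5484, -0.0644, 0.2038]
tcp_rot: [-90.1, 18.3, 26.6]
wrist_force: [0.7, 0.1, -0.4]
opening: 0.0077
```

```bash
cat > standfit.py <<'E'
from held import *
from fit import stand_sd,loc
def standfit(W,x0,started=False):
    o,p,R=obs(); Wf=W.reshape(-1,3); Wf=Wf[np.isfinite(Wf).all(1)]
    T=(Wf-p)@R; Wf=Wf[~((abs(T[:,0])<.012)&(abs(T[:,2])<.04)&(T[:,1]<.14))&~((T[:,1]<.09)&(T[:,1]>-.2))]
    q=np.array(x0+[0.])
    for it in range(3):
        n=Wf[(np.hypot(Wf[:,0]-q[0],Wf[:,1]-q[1])<.065)&(Wf[:,2]>.01)&(Wf[:,2]<.045)]
        def f(q):
            L=loc(n,*q); d=stand_sd(L)
            for k in started or []:
                dd=box_sd(L-[k,0,0],.004,.025,.006,.096); d=np.where(abs(d)<abs(dd),d,dd)
            return d
        r=least_squares(f,q,loss="soft_l1",f_scale=.001); q=r.x
    print("stand",q[:2].round(4),"yaw",np.degrees(q[2]).round(2),"z",q[3].round(4),"n",len(n),"med",np.median(abs(f(q))).round(5))
    return q
E
python3 - <<'E'
from standfit import *
s=slot([.5356,-.070],26.6,-.024)
rel([tcp_edge(s,.085,26.6,18,.1266)])
c=imaging.camera("wrist"); cv2.imwrite("pics/w4.png",c["pixels"]); W=cloud(c); np.savez("/tmp/wrist.npz",W=W)
o,p,R=obs(); print(o["opening"],p,o["q"].round(1))
held(W); standfit(W,[.5356,-.070,.464])
E
```

```text
shift [0.06, -0.19, 0.07] rot [0.1, -0.0, -0.3] | world [ 0.549 -0.063  0.205]
0.007804194394283078 [ 0.54842358 -0.06402239  0.20404194] [ -3.2  17.8  12.1 100.2  -9.1  61.5]
n 4747 lower edge centre in tool (mm) [  0.9 129.    1.2] tilt x,z deg [0.17 0.1 ] med 0.5007732491006667
stand [ 0.5359 -0.0714] yaw 26.48 z -0.001 n 8396 med 0.00033
```

View pics/w4.png

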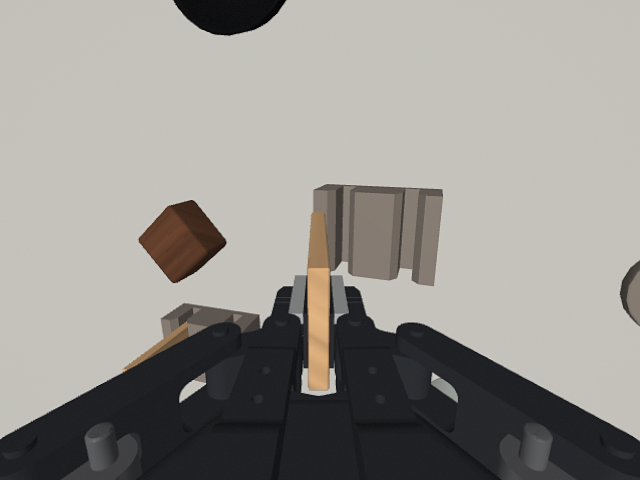

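```bash
cat >> standfit.py <<'E'
def edge_targets(e,q,k,yawdeg,steps,flip=False):
    s=slot(q[:2],np.degrees(q[2]),k); out=[]
    for z,lean in steps:
        Rt,P=toolR(yawdeg,lean); out.append((np.array([s[0],s[1],z+q[3]])-Rt@np.array(e),Rt))
    rel(out)
E
python3 - <<'E'
from standfit import *
W=np.load("/tmp/wrist.npz")["W"]
h=held(W); q=standfit(W,[.5356,-.070,.464])
edge_targets(h[:3],q,-.024,np.degrees(q[2]),[(.06,18),(.04,18),(.028,18),(.028,9),(.028,0),(.018,0),(.006,0)])
E
```

```text
n 4747 lower edge centre in tool (mm) [  0.9 129.    1.2] tilt x,z deg [0.17 0.1 ] med 0.5007732491006667
stand [ 0.5359 -0.0714] yaw 26.48 z -0.001 n 8396 med 0.00033
shift [0.74, 2.08, -0.21] rot [0.2, 0.1, -0.3] | world [ 0.55  -0.066  0.182]
shift [1.37, 3.98, -0.21] rot [0.2, 0.1, -0.3] | world [ 0.55  -0.066  0.162]
shift [1.74, 5.12, -0.2] rot [0.2, 0.1, -0.3] | world [ 0.55  -0.066  0.15 ]
shift [-0.27, 5.3, -0.2] rot [0.2, 0.1, -9.3] | world [ 0.532 -0.075  0.155]
shift [-2.24, 5.79, -0.19] rot [0.2, 0.1, -18.3] | world [ 0.514 -0.084  0.156]
shift [-1.92, 6.74, -0.19] rot [0.2, 0.1, -18.3] | world [ 0.514 -0.084  0.146]
shift [-1.55, 7.88, -0.19] rot [0.2, 0.1, -18.3] | world [ 0.514 -0.084  0.134]
```

Call:
arm_command --rows '[0.4,1,-0.1,0.1,0,-0.1,-1,0.8,2.3,-0.2,0.2,0.1,-0.3,-1,1.3,3.9,-0.2,0.2,0.1,-0.3,-1,1.3,3.9,-0.2,0.2,0.1,-0.3,-1,1.3,3.9,-0.2,0.2,0.1,-0.3,-1,1.3,3.9,-0.2,0.2,0.1,-0.3,-1]'

```text
time: 5.95
ee_pos: [0.5497, -0.0663, 0.1635]
tcp_rot: [-90.0, 17.9, 26.4]
wrist_force: [0.8, -0.4, 0.6]
opening: 0.0074
```

```bash
python3 - <<'E'
from standfit import *
c=imaging.camera("wrist"); cv2.imwrite("pics/w5.png",c["pixels"]); W=cloud(c); np.savez("/tmp/wrist.npz",W=W)
o,p,R=obs(); print(p,o["wrist_force"].round(1))
h=held(W); q=standfit(W,[.5356,-.070,.464])
edge_targets(h[:3],q,-.024,np.degrees(q[2]),[(.04,18),(.028,18),(.028,9),(.028,0),(.018,0),(.006,0)])
E
```

```text
[ 0.54994632 -0.06648113  0.16379776] [-1.  -0.1 -0.5]
n 4744 lower edge centre in tool (mm) [  0.4 129.1   1.7] tilt x,z deg [0.13 0.45] med 0.4773825743342804
stand [ 0.5358 -0.0714] yaw 26.46 z -0.001 n 10429 med 0.00033
shift [0.12, 0.15, 0.02] rot [0.0, -0.1, 0.1] | world [ 0.55  -0.066  0.162]
shift [0.49, 1.3, 0.02] rot [0.0, -0.1, 0.1] | world [ 0.55  -0.066  0.15 ]
shift [-1.53, 1.46, 0.02] rot [0.0, -0.1, -8.9] | world [ 0.533 -0.075  0.155]
shift [-3.5, 1.93, 0.02] rot [0.0, -0.1, -17.9] | world [ 0.515 -0.084  0.156]
shift [-3.19, 2.89, 0.02] rot [0.0, -0.1, -17.9] | world [ 0.515 -0.084  0.146]
shift [-2.83, 4.03, 0.02] rot [0.0, -0.1, -17.9] | world [ 0.515 -0.084  0.134]
```

View pics/w5.png

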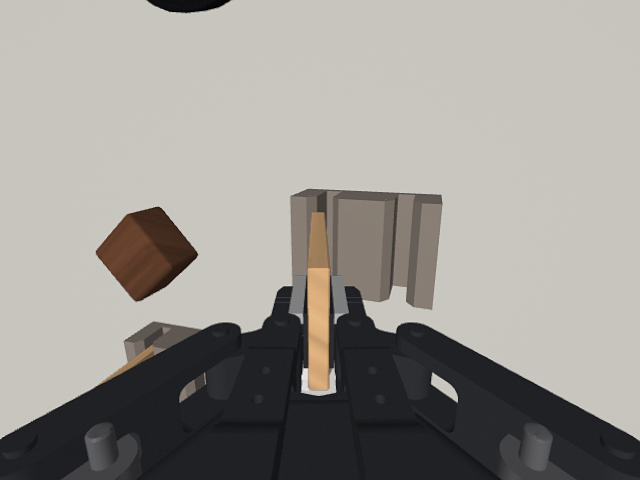

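The plaque's lower end (columns 311-325, row 212) is over the slot mouth (columns 306-337). I'll lower it while it leans.

Call:
arm_command --rows '[0.2,0.5,0,0,0,0,-1,0.4,1,0,0,0,0,-1,0.5,1.35,0,0,0,0,-1,0.5,1.35,0,0,0,0,-1,0.5,1.35,0,0,0,0,-1]'

```text
time: 6.42
ee_pos: [0.5501, -0.0666, 0.1482]
tcp_rot: [-90.0, 18.0, 26.4]
wrist_force: [0.1, -0.1, -1.1]
opening: 0.0073
```

```bash
python3 - <<'E'
from standfit import *
c=imaging.camera("wrist"); cv2.imwrite("pics/w6.png",c["pixels"]); W=cloud(c); np.savez("/tmp/wrist.npz",W=W)
o,p,R=obs(); print(p,o["wrist_force"].round(1),o["torque"].round(2))
h=held(W); q=standfit(W,[.5356,-.070,.464])
edge_targets(h[:3],q,-.024,np.degrees(q[2]),[(.028,18),(.028,9),(.028,0),(.018,0),(.006,0)])
E
```

```text
[ 0.55023461 -0.06663867  0.14845513] [ 0.2  0.9 -0.7] [ 0.12 -0.28 -0.02]
n 5107 lower edge centre in tool (mm) [ -1.1 129.1   1.9] tilt x,z deg [0.4  1.46] med 0.551642771247654
stand [ 0.5358 -0.0714] yaw 26.41 z -0.001 n 10426 med 0.00032
shift [0.15, -0.15, 0.03] rot [-0.0, -0.1, 0.0] | world [ 0.552 -0.066  0.149]
shift [-1.87, -0.01, 0.02] rot [-0.0, -0.1, -9.0] | world [ 0.534 -0.074  0.154]
shift [-3.85, 0.44, 0.02] rot [-0.0, -0.1, -18.0] | world [ 0.516 -0.083  0.156]
shift [-3.54, 1.39, 0.02] rot [-0.0, -0.1, -18.0] | world [ 0.516 -0.083  0.146]
shift [-3.17, 2.53, 0.02] rot [-0.0, -0.1, -18.0] | world [ 0.516 -0.083  0.134]
```

View pics/w6.png

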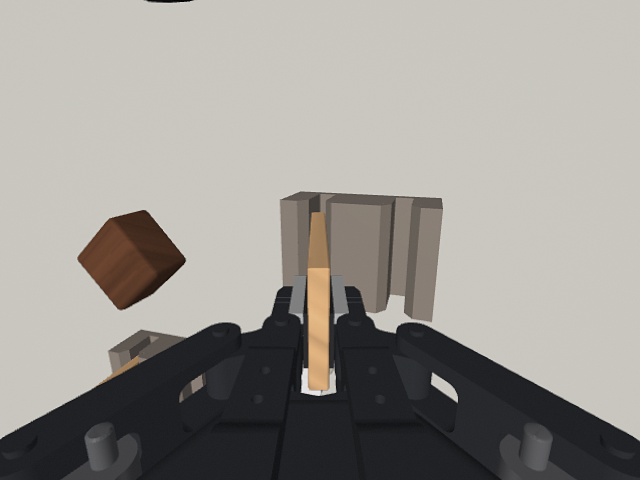

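```bash
python3 - <<'E'
from standfit import *
q=[.5358,-.0714,np.radians(26.45),-.001]
edge_targets([.0004,.129,.0015],q,-.024,26.45,[(.026,18),(.026,12),(.026,6),(.026,0),(.018,0),(.006,0)])
E
```

```text
shift [0.06, 0.05, 0.07] rot [-0.0, -0.1, 0.0] | world [ 0.55  -0.066  0.148]
shift [-1.29, 0.12, 0.06] rot [-0.0, -0.1, -6.0] | world [ 0.539 -0.072  0.151]
shift [-2.62, 0.34, 0.06] rot [-0.0, -0.1, -12.0] | world [ 0.527 -0.078  0.153]
shift [-3.92, 0.69, 0.06] rot [-0.0, -0.1, -18.0] | world [ 0.515 -0.084  0.154]
shift [-3.68, 1.45, 0.06] rot [-0.0, -0.1, -18.0] | world [ 0.515 -0.084  0.146]
shift [-3.31, 2.59, 0.06] rot [-0.0, -0.1, -18.0] | world [ 0.515 -0.084  0.134]
```

Call:
arm_command --rows '[-0.6,0.05,0,0,0,-3,-1,-1.3,0.1,0,0,0,-6,-1,-1.95,0.2,0,0,0,-9,-1,-2.6,0.35,0,0,0,-12,-1,-3.3,0.5,0,0,0,-15,-1,-3.9,0.7,0,0,0,-18,-1,-3.9,0.7,0,0,0,-18,-1,-3.9,0.7,0,0,0,-18,-1]'

```text
time: 7.13
ee_pos: [0.5148, -0.0844, 0.1546]
tcp_rot: [-90.1, -0.0, 26.3]
wrist_force: [-0.3, 0.7, -1.0]
opening: 0.0077
```

```bash
python3 - <<'E'
from standfit import *
c=imaging.camera("wrist"); cv2.imwrite("pics/w7.png",c["pixels"])
o,p,R=obs(); print(p,o["tcp_rot"].round(2),o["wrist_force"].round(1),o["torque"].round(2))
q=[.5358,-.0714,np.radians(26.45),-.001]
edge_targets([.0004,.129,.0015],q,-.024,26.45,[(.026,0),(.018,0),(.006,0)])
E
```

```text
[ 0.51517422 -0.08415675  0.15435623] [-90.04   0.    26.32] [ 0.3 -0.4  0.3] [-0.02 -0.01  0.02]
shift [-0.03, 0.04, 0.07] rot [0.0, -0.1, -0.0] | world [ 0.515 -0.084  0.154]
shift [-0.03, 0.84, 0.07] rot [0.0, -0.1, -0.0] | world [ 0.515 -0.084  0.146]
shift [-0.03, 2.04, 0.07] rot [0.0, -0.1, -0.0] | world [ 0.515 -0.084  0.134]
```

View pics/w7.png

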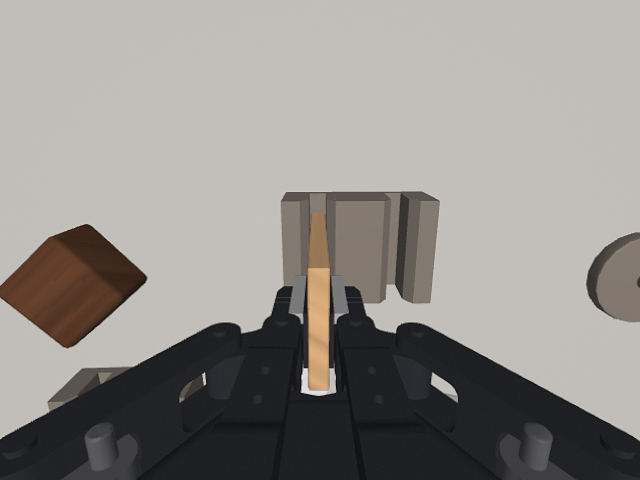

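It's upright in the mouth with no contact force: the plaque is at columns 311-326 and the slot at about 308-328. Next I'll descend.

Call:
arm_command --rows '[0,0.4,0,0,0,0,-1,0,0.8,0,0,0,0,-1,0,1.2,0,0,0,0,-1,0,1.6,0,0,0,0,-1,0,1.6,0,0,0,0,-1]'

```text
time: 7.6
ee_pos: [0.5148, -0.0838, 0.1364]
tcp_rot: [-89.9, 0.1, 26.4]
wrist_force: [0.2, -0.1, -0.5]
opening: 0.0075
```

Call:
arm_command --rows '[0,0.2,0,0,0,0,-1,0,0.4,0,0,0,0,-1,0,0.5,0,0,0,0,-1,0,0.5,0,0,0,0,-1]'

```text
time: 7.93
ee_pos: [0.5152, -0.084, 0.1345]
tcp_rot: [-90.0, -0.1, 26.4]
wrist_force: [-5.4, 1.3, 12.6]
opening: 0.0079
```

12.6 N upward, so it's on the floor. I'll release, retreat and check.

Call:
arm_command --rows '[0,-0.2,0,0,0,0,-0.8,0,-0.2,0,0,0,0,-0.4,0,-0.2,0,0,0,0,-0.3,0,-0.2,0,0,0,0,-0.3,0,-2,0,0,0,0,-0.3,0,-5,0,0,0,0,-0.3,0,-9,0,0,0,0,0,0,-12,0,0,0,0,1,0,-12,0,0,0,0,1]'

```text
time: 8.68
ee_pos: [0.5164, -0.0843, 0.2593]
tcp_rot: [-90.3, -0.4, 26.4]
wrist_force: [0.5, 0.5, 0.4]
opening: 0.065
```

```bash
cat > chk.py <<'E'
from standfit import *
import sys
def seated(W,q,k):
    Wf=W.reshape(-1,3);Wf=Wf[np.isfinite(Wf).all(1)]
    L=loc(Wf,*q); L=L-[k,0,.006]
    U=L[(abs(L[:,0])<.015)&(abs(L[:,1])<.04)&(L[:,2]>.04)&(L[:,2]<.11)]
    r=np.zeros(5)
    def f(r):
        D=(U-r[:3])@Rn.from_rotvec([r[3],r[4],0]).as_matrix(); return box_sd(D,.004,.025,0,.09)
    r=least_squares(f,r,loss="soft_l1",f_scale=.001).x
    print(" seated slot",k,"off mm",(r[:3]*1e3).round(1),"tilt deg x,y",np.degrees(r[3:]).round(2),len(U),np.median(abs(f(r))).round(5))
E
python3 - <<'E'
from chk import *
o,p,R=obs(); print(p,o["q"].round(1))
c=imaging.camera("wrist"); cv2.imwrite("pics/w8.png",c["pixels"]); W=cloud(c)
q=standfit(W,[.5358,-.0714,.4616],[-.024]); seated(W,q,-.024)
for n in ["scene","top"]:
    c=imaging.camera(n); cv2.imwrite(f"pics/{n}8.png",c["pixels"])
E
```

```text
[ 0.51644439 -0.08427982  0.25930595] [-9.3  0.2  0.1 89.5  0.  54.4]
stand [ 0.536  -0.0714] yaw 26.5 z -0.0009 n 5961 med 0.00037
 seated slot -0.024 off mm [ 3.1 -0.6  0. ] tilt deg x,y [ 0.04 -1.51] 855 0.00028
```

View pics/w8.png

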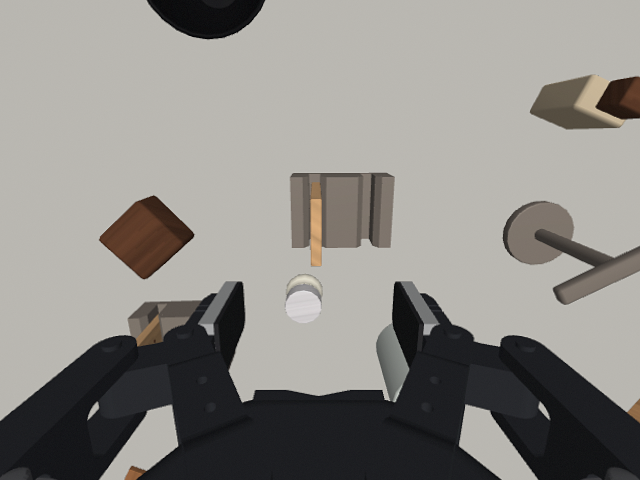

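View pics/scene8.png

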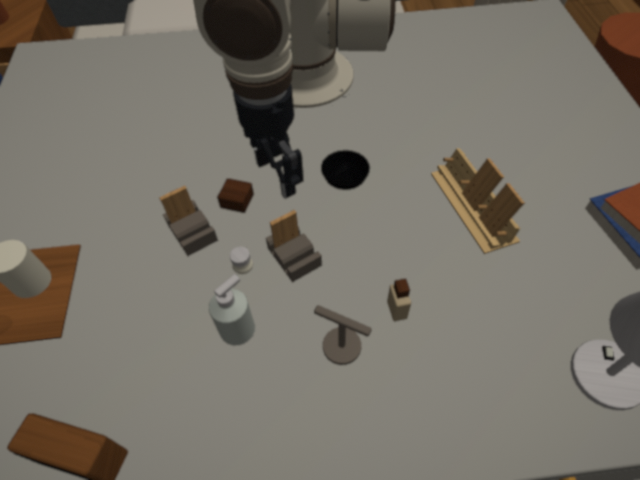

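Seated well: it is 0.0 mm off the floor, 0.6 mm from mid-slot and tilted 1.5°. The wrist view shows it at (316,220) in slot0 with the bystanders undisturbed. Next is the middle plaque.

```bash
python3 - <<'E'
from plan import *
b=[.4651,.2764,.018]
rel([tcp_for(b,103,22,.174),tcp_for(b,103,22,.074)])
E
```

```text
shift [13.49, 2.32, 42.83] rot [-14.7, -75.6, 18.6] | world [0.446 0.36  0.229]
shift [12.62, 11.59, 39.19] rot [-14.7, -75.6, 18.6] | world [0.454 0.323 0.137]
```

Call:
arm_command --rows '[1,0,3,-1.2,-6.3,1.5,1,2,0,7,-2.4,-12.6,3.1,1,3.4,0,11,-3.7,-19,4.7,1,4.5,0,14.5,-4.9,-25,6.2,1,5.7,0,18,-6.1,-31.5,7.8,1,6.8,0.2,21.5,-7.4,-38,9.3,1,8,0.5,25,-8.6,-44,10.9,1,9,0.8,28.5,-9.8,-50,12.4,1,10,1.2,32,-11,-57,14,1,11.2,1.6,35.5,-12.3,-63,15.5,1,12.4,2,39.5,-13.5,-69,17,1,13.5,2.3,42.8,-14.7,-75.6,18.6,1]'

```text
time: 9.83
ee_pos: [0.4447, 0.3614, 0.2276]
tcp_rot: [-89.8, 22.1, 103.3]
wrist_force: [0.9, 0.3, 0.3]
opening: 0.0855
```

Call:
arm_command --rows '[0,0,0,0,0,0,1,0,0,0,0,0,0,1,0,0,0,0,0,0,1,0,0,0,0,0,0,1]'

```text
time: 10.17
ee_pos: [0.4462, 0.3582, 0.2296]
tcp_rot: [-90.0, 22.0, 102.8]
wrist_force: [-0.0, -0.6, -0.0]
opening: 0.0854
```

```bash
cat > easel.py <<'E'
from held import *
def plq(W,x,y,o=None):
    o,p,R=obs(); q=np.array([np.radians(103),x,y,0.])
    Wf=W.reshape(-1,3);Wf=Wf[np.isfinite(Wf).all(1)]
    for it in range(3):
        P=(Rn.from_euler('z',q[0])*Rn.from_euler('y',.384)).as_matrix()
        L=(Wf-[q[1],q[2],.018+q[3]])@P
        U=Wf[(abs(L[:,0])<.012)&(abs(L[:,1])<.035)&(L[:,2]>.075)&(L[:,2]<.1)]
        def f(q):
            P=(Rn.from_euler('z',q[0])*Rn.from_euler('y',.384)).as_matrix()
            return box_sd((U-[q[1],q[2],.018+q[3]])@P,.004,.025,0,.09)
        q=least_squares(f,q,loss="soft_l1",f_scale=.001).x
    P=(Rn.from_euler('z',q[0])*Rn.from_euler('y',.384)).as_matrix()
    b=np.array([q[1],q[2],.018+q[3]])
    print(len(U),"yaw",np.degrees(q[0]).round(2),q[1:].round(4),"top in tool",(R.T@(b+P@[0,0,.09]-p)*1e3).round(1),np.median(abs(f(q))).round(5))
    return b,np.degrees(q[0])
E
python3 - <<'E'
from easel import *
c=imaging.camera("wrist"); cv2.imwrite("pics/w9.png",c["pixels"]); W=cloud(c)
b,y=plq(W,.4651,.2764)
o,p,R=obs(); print(p,o["tcp_rot"],o["q"].round(1))
rel([tcp_for(b,103,22,.174),tcp_for(b,103,22,.0735)])
E
```

```text
987 yaw 103.08 [ 0.4653  0.2769 -0.0009] top in tool [ 2.400e+00  1.387e+02 -1.000e-01] 0.00034
[0.44640005 0.35809958 0.23000448] [-90.0529085   21.99481492 102.8022939 ] [ 45.5  16.8  13.5  98.9 -18.4  34.6]
shift [0.24, 0.07, -0.01] rot [-0.0, -0.2, 0.0] | world [0.446 0.36  0.228]
shift [0.24, 10.12, -0.01] rot [-0.0, -0.2, 0.0] | world [0.455 0.323 0.135]
```

View pics/w9.png

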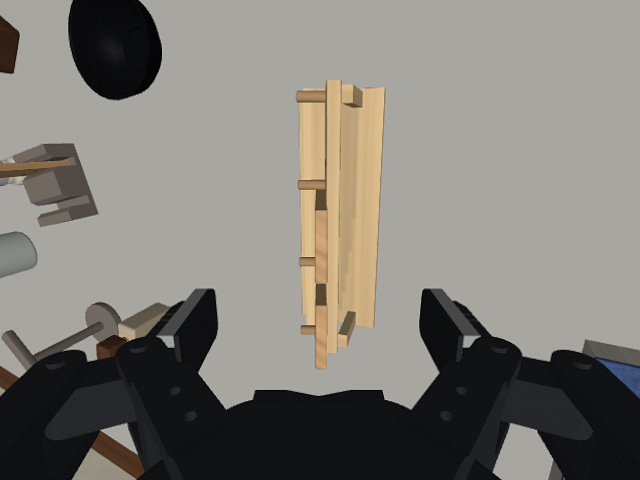

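The middle plaque is at columns 316-327, rows 208-283, about 2.4 mm to one side of centre. I'll advance, correct that offset and grip.

Call:
arm_command --rows '[0.2,3,0,0,-0.2,0,1,0.2,6.5,0,0,-0.2,0,0.5,0.2,9,0,0,-0.2,0,0,0.2,10,0,0,-0.2,0,-0.3,0.2,10,0,0,-0.2,0,-1,0.2,10,0,0,-0.2,0,-1,0.2,10,0,0,-0.2,0,-1,0.2,10,0,0,-0.2,0,-1,0.2,10,0,0,-0.2,0,-1,0.2,10,0,0,-0.2,0,-1]'

```text
time: 11.05
ee_pos: [0.4548, 0.3247, 0.1387]
tcp_rot: [-90.1, 22.1, 103.1]
wrist_force: [2.3, -5.4, 4.3]
opening: 0.007
```

Call:
arm_command --rows '[0,-1,0,0,0,0,-1,0,-3,0,0,0,0,-1,0,-6,0,0,0,0,-1,0,-9,0,0,0,0,-1,0,-11,0,0,0,0,-1,0,-11,0,0,0,0,-1,0,-11,0,0,0,0,-1]'

```text
time: 11.63
ee_pos: [0.445, 0.366, 0.2404]
tcp_rot: [-90.2, 21.9, 103.1]
wrist_force: [0.7, 0.0, -0.6]
opening: 0.0075
```

```bash
python3 - <<'E'
from standfit import *
c=imaging.camera("wrist"); cv2.imwrite("pics/w10.png",c["pixels"]); W=cloud(c)
h=held(W)
s=slot([.4537,-.2615],27.8,.024); print(s)
rel([tcp_edge(s,.085,27.8,18,.129)])
E
```

```text
n 4622 lower edge centre in tool (mm) [  0.3 129.    0.6] tilt x,z deg [0.11 0.14] med 0.5669114959020103
[ 0.47492994 -0.25030672]
shift [-54.15, 25.18, 7.26] rot [25.8, 70.8, -3.3] | world [ 0.51  -0.232  0.208]
```

View pics/w10.png

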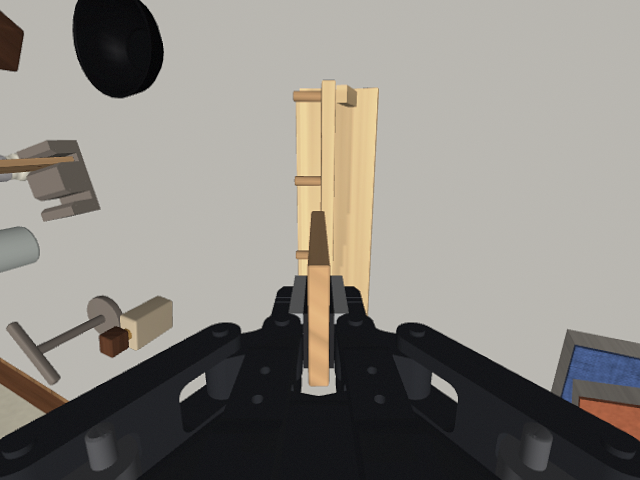

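```bash
cat >> plan.py <<'E'
def path(t,Rt,n,zmid):
    o,p,R=obs(); rv=Rn.from_matrix(R.T@Rt).as_rotvec(degrees=True)
    for i in range(1,n+1):
        a=i/n; a=a*a*(3-2*a)*.6+.4*a
        w=p+(t-p)*a
        b=min(1,min(a/.25,(1-a)/.18)); w[2]=w[2]*(1-b)+max(w[2],zmid)*b
        print((R.T@(w-p)*100).round(1).tolist(),(rv*a).round(1).tolist(),w.round(2))
E
python3 - <<'E'
from plan import *
s=slot([.4537,-.2615],27.8,.024)
path(*tcp_edge(s,.09,27.8,18,.129),18,.3)
E
```

```text
[-1.8, 0.1, 0.2] [0.7, 2.0, -0.1] [0.45 0.35 0.25]
[-4.1, 0.1, 0.5] [1.7, 4.6, -0.2] [0.45 0.33 0.25]
[-7.1, 0.1, 0.8] [2.9, 7.9, -0.4] [0.45 0.3  0.26]
[-10.5, 0.1, 1.2] [4.2, 11.7, -0.5] [0.46 0.27 0.28]
[-14.4, -0.0, 1.6] [5.8, 15.9, -0.7] [0.46 0.23 0.29]
[-18.3, 0.8, 2.1] [7.4, 20.5, -1.0] [0.46 0.19 0.3 ]
[-22.0, 2.3, 2.6] [9.2, 25.3, -1.2] [0.47 0.15 0.3 ]
[-26.0, 3.9, 3.1] [11.0, 30.3, -1.4] [0.47 0.11 0.3 ]
[-29.9, 5.5, 3.6] [12.9, 35.4, -1.7] [0.48 0.07 0.3 ]
[-33.9, 7.1, 4.1] [14.7, 40.5, -1.9] [0.48 0.02 0.3 ]
[-37.8, 8.7, 4.7] [16.6, 45.5, -2.1] [ 0.49 -0.02  0.3 ]
[-41.6, 10.2, 5.2] [18.3, 50.4, -2.4] [ 0.49 -0.06  0.3 ]
[-45.2, 11.6, 5.6] [20.0, 55.0, -2.6] [ 0.5 -0.1  0.3]
[-48.2, 13.6, 6.1] [21.5, 59.2, -2.8] [ 0.5  -0.13  0.29]
[-50.2, 17.1, 6.4] [22.9, 63.0, -3.0] [ 0.5  -0.17  0.27]
[-52.0, 20.2, 6.8] [24.1, 66.2, -3.1] [ 0.51 -0.19  0.25]
[-53.3, 22.8, 7.1] [25.1, 68.9, -3.2] [ 0.51 -0.22  0.23]
[-54.3, 24.7, 7.3] [25.8, 70.8, -3.3] [ 0.51 -0.23  0.21]
```

Call:
arm_command --rows '[-1.8,0.1,0.2,0.7,2,-0.1,-1,-4.1,0.1,0.5,1.7,4.6,-0.2,-1,-7.1,0.1,0.8,2.9,7.9,-0.4,-1,-10.5,0.1,1.2,4.2,11.7,-0.5,-1,-14.4,0,1.6,5.8,15.9,-0.7,-1,-18.3,0.8,2.1,7.4,20.5,-1,-1,-22,2.3,2.6,9.2,25.3,-1.2,-1,-26,3.9,3.1,11,30.3,-1.4,-1,-29.9,5.5,3.6,12.9,35.4,-1.7,-1,-33.9,7.1,4.1,14.7,40.5,-1.9,-1,-37.8,8.7,4.7,16.6,45.5,-2.1,-1,-41.6,10.2,5.2,18.3,50.4,-2.4,-1]'

```text
time: 12.68
ee_pos: [0.489, -0.0579, 0.2992]
tcp_rot: [-90.6, 19.1, 49.0]
wrist_force: [1.0, 0.1, 0.4]
opening: 0.0073
```

```bash
python3 - <<'E'
from plan import *
s=slot([.4537,-.2615],27.8,.024)
t,R=tcp_edge(s,.09,27.8,18,.129)
rel([(t+[0,0.05,.08],R),(t,R)]); print(obs()[1])
E
```

```text
shift [-7.3, 3.32, -9.69] rot [7.3, 20.1, -1.0] | world [ 0.51  -0.182  0.293]
shift [-8.24, 12.14, -12.88] rot [7.3, 20.1, -1.0] | world [ 0.51  -0.232  0.213]
[ 0.48902171 -0.05790354  0.29915434]
```

Call:
arm_command --rows '[-2,0.8,-2.7,1.8,5,-0.2,-1,-4,1.7,-5.3,3.6,10,-0.5,-1,-5.8,2.5,-7.7,5.4,15,-0.7,-1,-7.3,3.3,-9.7,7.3,20.1,-1,-1,-7.8,6.5,-11.2,7.3,20.1,-1,-1,-8.1,10,-12.3,7.3,20.1,-1,-1,-8.2,12.1,-12.9,7.3,20.1,-1,-1,-8.2,12.1,-12.9,7.3,20.1,-1,-1,-8.2,12.1,-12.9,7.3,20.1,-1,-1,-8.2,12.1,-12.9,7.3,20.1,-1,-1,-8.2,12.1,-12.9,7.3,20.1,-1,-1]'

```text
time: 13.6
ee_pos: [0.5132, -0.2281, 0.2155]
tcp_rot: [-90.2, 17.9, 28.1]
wrist_force: [0.3, 0.2, -0.5]
opening: 0.0076
```

```bash
python3 - <<'E'
from standfit import *
c=imaging.camera("wrist"); cv2.imwrite("pics/w11.png",c["pixels"]); W=cloud(c); np.savez("/tmp/wrist.npz",W=W)
o,p,R=obs(); print(p,o["tcp_rot"])
h=held(W); q=standfit(W,[.4537,-.2612,.485],[-.024])
edge_targets(h[:3],q,.024,np.degrees(q[2]),[(.042,18),(.026,18)])
E
```

```text
[ 0.51336554 -0.22802112  0.21535605] [-90.16181955  17.89264988  28.15079221]
n 4623 lower edge centre in tool (mm) [  0.6 130.3   1.9] tilt x,z deg [0.24 0.13] med 0.5729891781843799
stand [ 0.454  -0.2613] yaw 27.69 z -0.001 n 6005 med 0.00026
shift [1.12, 4.91, -0.37] rot [0.3, 0.4, 0.1] | world [ 0.511 -0.233  0.165]
shift [1.62, 6.44, -0.36] rot [0.3, 0.4, 0.1] | world [ 0.511 -0.233  0.149]
```

View pics/w11.png

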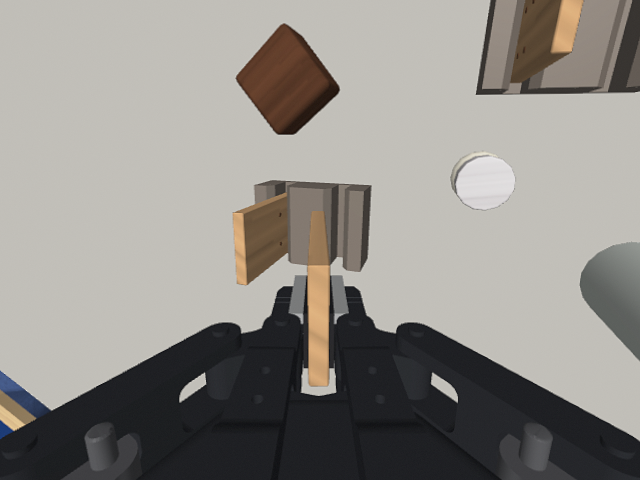

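The wrist view shows the held plaque at (317,290) above the started stand. The seated plaque is at (262,240) and the free slot1 at about (343,225).

Call:
arm_command --rows '[0.4,1.6,-0.1,0.1,0.1,0,-1,0.8,3.4,-0.3,0.2,0.3,0,-1,1.1,4.9,-0.4,0.3,0.4,0.1,-1,1.1,4.9,-0.4,0.3,0.4,0.1,-1,1.1,4.9,-0.4,0.3,0.4,0.1,-1,1.1,4.9,-0.4,0.3,0.4,0.1,-1,1.1,4.9,-0.4,0.3,0.4,0.1,-1]'

```text
time: 14.23
ee_pos: [0.5113, -0.2342, 0.1652]
tcp_rot: [-90.0, 18.0, 27.7]
wrist_force: [-0.3, -1.1, -0.2]
opening: 0.008
```

```bash
python3 - <<'E'
from standfit import *
c=imaging.camera("wrist"); cv2.imwrite("pics/w12.png",c["pixels"]); W=cloud(c); np.savez("/tmp/wrist.npz",W=W)
o,p,R=obs(); print(p,o["tcp_rot"])
h=held(W); q=standfit(W,[.4537,-.2612,.485],[-.024])
edge_targets(h[:3],q,.024,27.7,[(.042,18),(.026,18),(.026,12),(.026,6),(.026,0),(.006,0)])
E
```

```text
[ 0.51121522 -0.23428003  0.16498123] [-89.97610817  18.01380909  27.70910322]
n 4613 lower edge centre in tool (mm) [  0.7 130.2   1.9] tilt x,z deg [0.25 0.18] med 0.5582608904016184
stand [ 0.4539 -0.2614] yaw 27.71 z -0.001 n 8623 med 0.00027
shift [0.03, -0.01, 0.07] rot [-0.0, 0.0, -0.0] | world [ 0.511 -0.234  0.165]
shift [0.52, 1.51, 0.07] rot [-0.0, 0.0, -0.0] | world [ 0.511 -0.234  0.149]
shift [-0.84, 1.59, 0.07] rot [-0.0, 0.0, -6.0] | world [ 0.499 -0.24   0.152]
shift [-2.18, 1.81, 0.07] rot [-0.0, 0.0, -12.0] | world [ 0.488 -0.246  0.155]
shift [-3.5, 2.17, 0.07] rot [-0.0, 0.0, -18.0] | world [ 0.475 -0.252  0.155]
shift [-2.88, 4.07, 0.07] rot [-0.0, 0.0, -18.0] | world [ 0.475 -0.252  0.135]
```

View pics/w12.png

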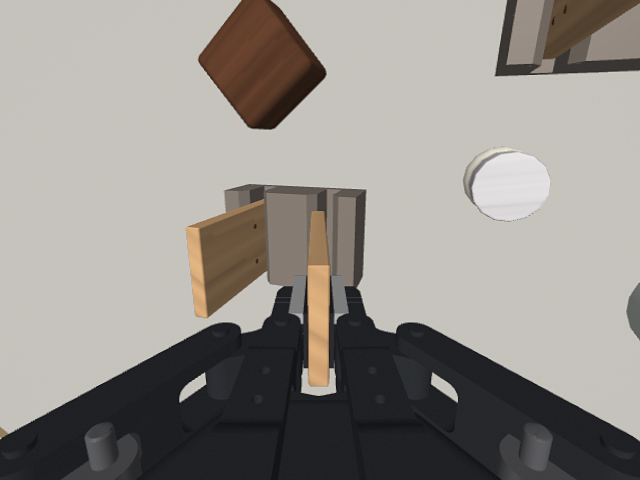

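The lower end (columns 310-327, row 211) is over slot1. I'll insert it while it leans.

Call:
arm_command --rows '[0.2,0.5,0.1,0,0,0,-1,0.35,1,0.1,0,0,0,-1,0.5,1.5,0.1,0,0,0,-1,0.5,1.5,0.1,0,0,0,-1,0.5,1.5,0.1,0,0,0,-1]'

```text
time: 14.7
ee_pos: [0.51, -0.2333, 0.1471]
tcp_rot: [-89.8, 18.1, 27.7]
wrist_force: [-0.5, 0.3, -1.4]
opening: 0.0077
```

```bash
python3 - <<'E'
from standfit import *
c=imaging.camera("scene"); cv2.imwrite("pics/s12.png",cv2.resize(c["pixels"][120:320,120:400],None,fx=2.8,fy=2.8,interpolation=cv2.INTER_CUBIC))
o,p,R=obs(); print(p,o["tcp_rot"],o["wrist_force"].round(1))
edge_targets([.0007,.1302,.0019],[.4539,-.2614,np.radians(27.7),-.001],.024,27.7,[(.026,18),(.026,12),(.026,6),(.026,0),(.006,0)])
E
```

```text
[ 0.51011601 -0.23342063  0.14748066] [-89.85832417  18.11828321  27.71992216] [0.1 0.3 0.3]
shift [0.03, -0.17, -0.05] rot [-0.1, 0.0, -0.1] | world [ 0.511 -0.234  0.149]
shift [-1.33, -0.09, -0.05] rot [-0.1, 0.0, -6.1] | world [ 0.499 -0.24   0.153]
shift [-2.68, 0.13, -0.05] rot [-0.1, 0.0, -12.1] | world [ 0.487 -0.246  0.155]
shift [-3.99, 0.49, -0.05] rot [-0.1, -0.0, -18.1] | world [ 0.475 -0.252  0.155]
shift [-3.37, 2.39, -0.06] rot [-0.1, -0.0, -18.1] | world [ 0.475 -0.252  0.135]
```

View pics/s12.png

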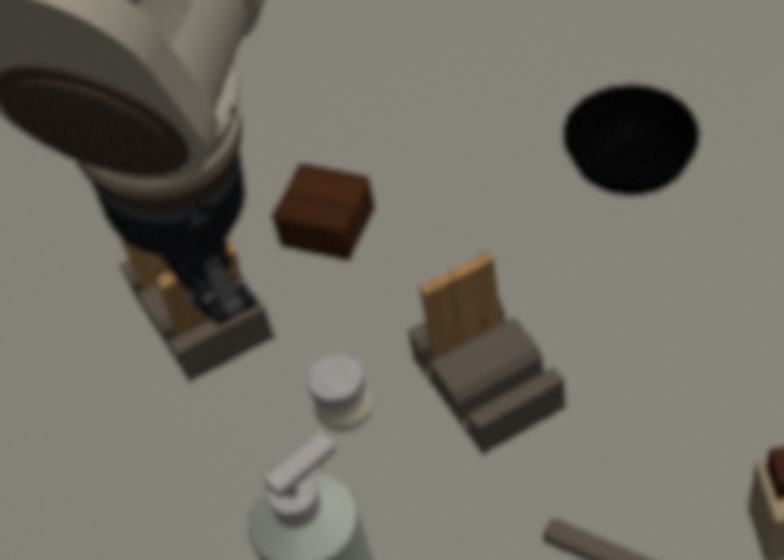

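The scene crop shows the held plaque leaning in the started stand's slot1 at (185,300), and the first plaque still standing at (460,305). There's no contact force, so I'll straighten it.

Call:
arm_command --rows '[-0.7,0,0,0,0,-3,-1,-1.3,0,0,0,0,-6,-1,-2,0.1,0,0,0,-9,-1,-2.7,0.2,0,0,0,-12,-1,-3.3,0.35,0,0,0,-15,-1,-4,0.5,0,0,0,-18.1,-1,-4,0.5,0,0,0,-18.1,-1,-4,0.5,0,0,0,-18.1,-1]'

```text
time: 15.42
ee_pos: [0.4748, -0.2522, 0.156]
tcp_rot: [-89.9, 0.0, 27.6]
wrist_force: [1.0, -0.8, 0.2]
opening: 0.0078
```

```bash
python3 - <<'E'
from standfit import *
o,p,R=obs(); print(p,o["tcp_rot"],o["wrist_force"].round(1))
edge_targets([.0007,.1302,.0019],[.4539,-.2614,np.radians(27.7),-.001],.024,27.7,[(.026,0),(.006,0)])
E
```

```text
[ 0.4747899  -0.25224707  0.15603207] [-8.99441306e+01  2.78810400e-02  2.76000872e+01] [ 1.  -0.8  0.2]
shift [0.06, 0.08, -0.03] rot [-0.1, -0.1, -0.0] | world [ 0.475 -0.252  0.155]
shift [0.06, 2.08, -0.03] rot [-0.1, -0.1, -0.0] | world [ 0.475 -0.252  0.135]
```

Call:
arm_command --rows '[0.05,0.4,0,0,0,0,-1,0.05,0.8,0,0,0,0,-1,0.05,1.2,0,0,0,0,-1,0.05,1.6,0,0,0,0,-1,0.05,1.6,0,0,0,0,-1]'

```text
time: 15.83
ee_pos: [0.4755, -0.2511, 0.1378]
tcp_rot: [-89.8, 0.1, 27.7]
wrist_force: [-0.1, -0.2, -1.2]
opening: 0.0077
```

Call:
arm_command --rows '[0,0.2,0,0,0,0,-1,0,0.4,0,0,0,0,-1,0,0.6,0,0,0,0,-1,0,0.6,0,0,0,0,-1]'

```text
time: 16.17
ee_pos: [0.4758, -0.2515, 0.1362]
tcp_rot: [-90.0, -0.1, 27.7]
wrist_force: [-8.3, 5.9, 22.1]
opening: 0.0077
```

Call:
arm_command --rows '[0,-0.3,0,0,0,0,-0.8,0,-0.3,0,0,0,0,-0.4,0,-0.3,0,0,0,0,-0.3,0,-0.3,0,0,0,0,-0.3,0,-2,0,0,0,0,-0.3,0,-5,0,0,0,0,-0.3,0,-9,0,0,0,0,0,0,-13,0,0,0,0,1,0,-16,0,0,0,0,1,0,-16,0,0,0,0,1]'

```text
time: 17.0
ee_pos: [0.4768, -0.2524, 0.2999]
tcp_rot: [-90.3, -0.3, 27.7]
wrist_force: [1.8, -0.2, 0.1]
opening: 0.0767
```

```bash
python3 - <<'E'
from chk import *
o,p,R=obs(); print(p,o["q"].round(1))
c=imaging.camera("wrist"); cv2.imwrite("pics/w13.png",c["pixels"]); W=cloud(c)
q=standfit(W,[.4539,-.2614,.4834],[-.024,.024]); seated(W,q,-.024); seated(W,q,.024)
b=[.5297,.2915,.018]
path(*tcp_for(b,103,22,.174),18,.29)
E
```

```text
[ 0.4767776  -0.25236084  0.29991244] [-27.9   3.1   7.6  94.1   0.1  34.4]
stand [ 0.4541 -0.2613] yaw 27.81 z -0.0009 n 4233 med 0.00037
 seated slot -0.024 off mm [ 0.1 -1.2 -0. ] tilt deg x,y [ 0.07 -0.14] 1077 0.00016
 seated slot 0.024 off mm [3.3 0.3 0. ] tilt deg x,y [-0.09 -1.84] 623 0.00034
[0.9, 0.2, 1.5] [-0.4, -2.1, 0.5] [ 0.48 -0.24  0.29]
[2.1, 0.4, 3.5] [-0.9, -4.8, 1.2] [ 0.48 -0.21  0.29]
[3.6, 0.7, 6.0] [-1.6, -8.3, 2.1] [ 0.48 -0.18  0.29]
[5.3, 0.8, 8.9] [-2.3, -12.2, 3.1] [ 0.48 -0.15  0.29]
[7.2, 0.7, 12.1] [-3.2, -16.7, 4.2] [ 0.48 -0.11  0.29]
[9.3, 0.7, 15.6] [-4.1, -21.5, 5.4] [ 0.49 -0.07  0.29]
[11.5, 0.7, 19.3] [-5.1, -26.6, 6.7] [ 0.49 -0.03  0.29]
[13.7, 0.7, 23.1] [-6.1, -31.8, 8.0] [0.49 0.02 0.29]
[16.1, 0.6, 27.0] [-7.1, -37.2, 9.4] [0.49 0.06 0.29]
[18.4, 0.6, 30.9] [-8.1, -42.6, 10.7] [0.5  0.11 0.29]
[20.6, 0.6, 34.7] [-9.1, -47.8, 12.1] [0.5  0.15 0.29]
[22.8, 0.6, 38.4] [-10.1, -52.9, 13.4] [0.5  0.19 0.29]
[24.9, 0.6, 41.9] [-11.0, -57.7, 14.6] [0.5  0.23 0.29]
[26.8, 1.1, 45.1] [-11.9, -62.1, 15.7] [0.5  0.27 0.29]
[28.5, 2.7, 48.0] [-12.6, -66.1, 16.7] [0.51 0.31 0.27]
[30.0, 4.2, 50.5] [-13.3, -69.6, 17.6] [0.51 0.33 0.25]
[31.2, 5.6, 52.5] [-13.8, -72.3, 18.3] [0.51 0.36 0.24]
[32.1, 6.7, 54.0] [-14.2, -74.4, 18.8] [0.51 0.37 0.23]
```

View pics/w13.png

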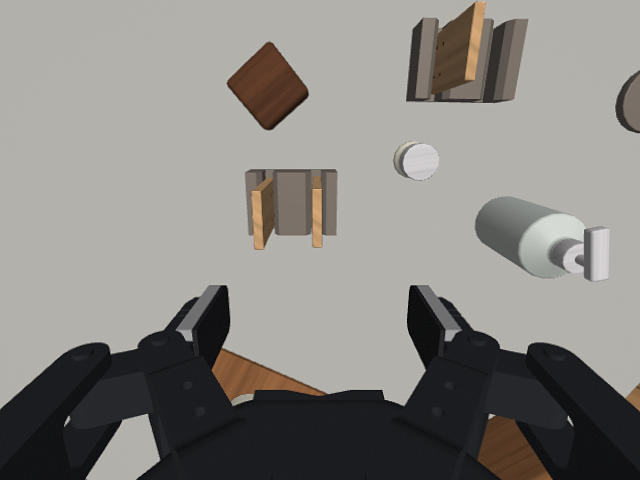

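Both plaques in the started stand are seated (at (262,215) and (317,215)), 0.0 mm off the floor and tilted under 2°. Now the last plaque.

Call:
arm_command --rows '[2.1,0.4,3.5,-0.9,-4.8,1.2,1,4.3,0.7,7.3,-2,-10.5,2.7,1,6.3,0.8,10.6,-2.8,-14.5,3.6,1,8.5,0.7,14.3,-3.8,-20,5,1,10.8,0.7,18.2,-4.8,-25,6.3,1,13,0.7,22,-5.8,-30.3,7.6,1,15.3,0.7,25.8,-6.8,-36,9,1,17.6,0.6,29.6,-7.8,-41,10.3,1,19.9,0.6,33.5,-8.8,-46,11.7,1,22.1,0.6,37.2,-9.8,-51.3,13,1,24.2,0.6,40.8,-10.7,-56.2,14.2,1,26.4,1,44.4,-11.7,-61.2,15.5,1]'

```text
time: 18.05
ee_pos: [0.5017, 0.2478, 0.2844]
tcp_rot: [-91.9, 18.4, 89.4]
wrist_force: [1.1, -1.5, 0.2]
opening: 0.0854
```

```bash
python3 - <<'E'
from plan import *
o,p,R=obs(); print(p)
b=[.5297,.2915,.018]
rel([tcp_for(b,103,22,.174)])
E
```

```text
[0.50170235 0.24784246 0.28444273]
shift [13.78, 1.24, -0.7] rot [-2.8, -12.8, 3.4] | world [0.51  0.375 0.229]
```

Call:
arm_command --rows '[3,0.2,-0.2,-0.8,-4,1,1,6.5,0.5,-0.4,-1.6,-8,2,1,10,1,-0.6,-2.5,-12.5,3.2,1,12.5,1.2,-0.7,-2.5,-12.5,3.4,1,12.5,1.2,-0.7,-2.5,-12.5,3.4,1,12.5,1.2,-0.7,-2.5,-12.5,3.4,1,12.5,1.2,-0.7,-2.5,-12.5,3.4,1,12.5,1.2,-0.7,-2.5,-12.5,3.4,1]'

```text
time: 18.72
ee_pos: [0.5115, 0.3597, 0.2354]
tcp_rot: [-90.0, 21.9, 102.3]
wrist_force: [-0.2, 0.0, -0.3]
opening: 0.0855
```

```bash
python3 - <<'E'
from easel import *
c=imaging.camera("wrist"); cv2.imwrite("pics/w14.png",c["pixels"]); W=cloud(c)
b,y=plq(W,.5297,.2915)
o,p,R=obs(); print(p,o["tcp_rot"],o["q"].round(1))
rel([tcp_for(b,103,22,.174),tcp_for(b,103,22,.074)])
E
```

```text
1037 yaw 102.95 [ 0.5289  0.2916 -0.0009] top in tool [ 16.6 139.1  -2.1] 0.0003
[0.51162614 0.35962444 0.23577499] [-89.99477924  21.89591014 102.28050853] [ 41.5  23.7  23.  100.4 -19.   31. ]
shift [1.68, 0.11, -0.14] rot [-0.3, -0.7, 0.1] | world [0.51  0.375 0.228]
shift [1.67, 10.11, -0.19] rot [-0.3, -0.7, 0.1] | world [0.518 0.338 0.136]
```

View pics/w14.png

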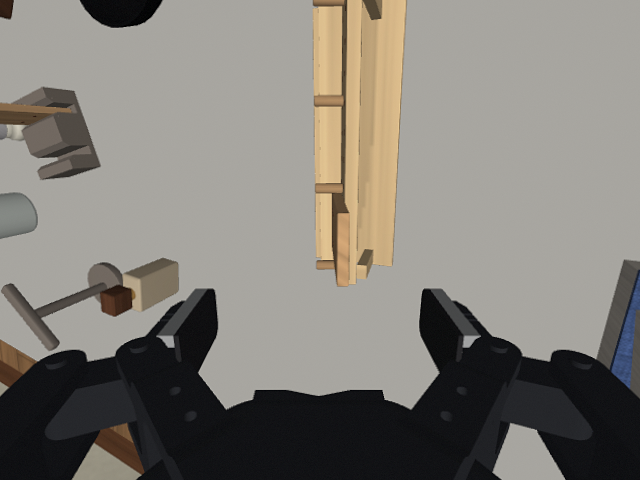

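The last plaque is at columns 337-350, rows 205-285, and needs a 1.7 cm shift along the jaw axis. I'll shift first, then advance and grip.

Call:
arm_command --rows '[1.7,1,-0.2,-0.3,-0.7,0.1,1,1.7,3,-0.2,-0.3,-0.7,0.1,1,1.7,6.5,-0.2,-0.3,-0.7,0.1,0.5,1.7,9,-0.2,-0.3,-0.7,0.1,0.2,1.7,10,-0.2,-0.3,-0.7,0.1,0,1.7,10,-0.2,-0.3,-0.7,0.1,-0.3,1.7,10,-0.2,-0.3,-0.7,0.1,-1,1.7,10,-0.2,-0.3,-0.7,0.1,-1,1.7,10,-0.2,-0.3,-0.7,0.1,-1,1.7,10,-0.2,-0.3,-0.7,0.1,-1,1.7,10,-0.2,-0.3,-0.7,0.1,-1,1.7,10,-0.2,-0.3,-0.7,0.1,-1]'

```text
time: 19.77
ee_pos: [0.5186, 0.3395, 0.1382]
tcp_rot: [-90.1, 22.1, 103.1]
wrist_force: [1.5, -6.8, 3.5]
opening: 0.0077
```

Call:
arm_command --rows '[0,-1,0,0,0,0,-1,0,-3,0,0,0,0,-1,0,-6,0,0,0,0,-1,0,-9,0,0,0,0,-1,0,-12,0,0,0,0,-1,0,-12,0,0,0,0,-1,0,-12,0,0,0,0,-1]'

```text
time: 20.35
ee_pos: [0.508, 0.3852, 0.2501]
tcp_rot: [-90.2, 21.9, 103.1]
wrist_force: [0.0, -0.3, -0.7]
opening: 0.0076
```

```bash
python3 - <<'E'
from standfit import *
c=imaging.camera("wrist"); cv2.imwrite("pics/w15.png",c["pixels"]); W=cloud(c)
h=held(W)
s=slot([.5359,-.0714],26.5,.024); print(s)
path(*tcp_edge(s,.09,26.5,18,.129),14,.29)
E
```

```text
n 4672 lower edge centre in tool (mm) [  0.4 128.2   0.5] tilt x,z deg [ 0.09 -0.01] med 0.5551511263499829
[ 0.55737842 -0.06069125]
[-1.7, 0.1, 0.1] [1.0, 2.7, -0.1] [0.51 0.37 0.25]
[-4.1, 0.3, 0.1] [2.4, 6.5, -0.3] [0.52 0.35 0.26]
[-7.2, 0.3, 0.2] [4.1, 11.3, -0.5] [0.52 0.32 0.27]
[-10.9, 0.2, 0.3] [6.1, 16.8, -0.8] [0.53 0.28 0.29]
[-14.4, 1.3, 0.4] [8.3, 22.9, -1.0] [0.53 0.25 0.29]
[-18.0, 2.8, 0.6] [10.7, 29.4, -1.3] [0.54 0.21 0.29]
[-21.8, 4.3, 0.7] [13.1, 36.0, -1.6] [0.55 0.17 0.29]
[-25.5, 5.8, 0.8] [15.6, 42.7, -1.9] [0.56 0.13 0.29]
[-29.1, 7.2, 1.0] [17.9, 49.1, -2.2] [0.57 0.09 0.29]
[-32.5, 8.6, 1.1] [20.1, 55.2, -2.5] [0.57 0.06 0.29]
[-35.3, 10.7, 1.2] [22.1, 60.8, -2.8] [0.58 0.02 0.28]
[-36.9, 14.4, 1.3] [23.9, 65.5, -3.0] [ 0.59 -0.    0.25]
[-38.2, 17.4, 1.4] [25.3, 69.3, -3.2] [ 0.59 -0.03  0.23]
[-39.1, 19.6, 1.4] [26.3, 72.0, -3.3] [ 0.59 -0.04  0.21]
```

View pics/w15.png

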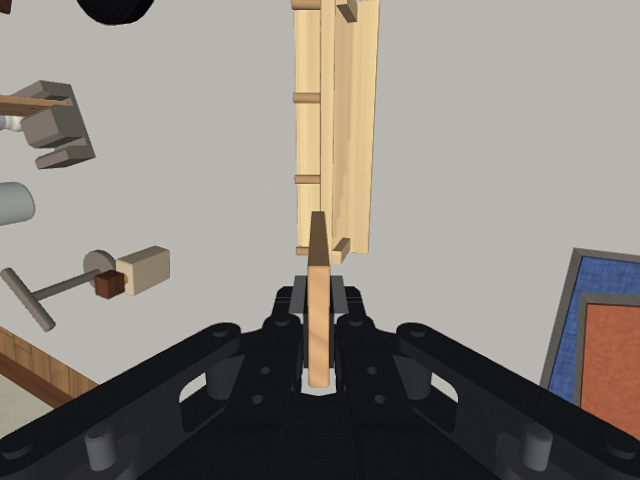

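Call:
arm_command --rows '[-1.7,0.1,0.1,1,2.7,-0.1,-1,-4.1,0.3,0.1,2.4,6.5,-0.3,-1,-7.2,0.3,0.2,4.1,11.3,-0.5,-1,-10.9,0.2,0.3,6.1,16.8,-0.8,-1,-14.4,1.3,0.4,8.3,22.9,-1,-1,-18,2.8,0.6,10.7,29.3,-1.3,-1,-21.8,4.3,0.7,13.1,35.8,-1.6,-1,-25.5,5.8,0.8,15.5,42.3,-1.9,-1,-29.1,7.2,1,17.8,48.7,-2.2,-1,-32.5,8.6,1.1,20,54.8,-2.5,-1,-35.3,10.7,1.2,22.1,60.8,-2.8,-1,-35.3,10.7,1.2,22.1,60.8,-2.8,-1]'

```text
time: 21.4
ee_pos: [0.5798, 0.017, 0.2779]
tcp_rot: [-90.4, 18.8, 37.6]
wrist_force: [0.0, 1.3, -1.5]
opening: 0.0073
```

```bash
python3 - <<'E'
from plan import *
o,p,R=obs(); print(p)
s=slot([.5359,-.0714],26.5,.024)
t,Rt=tcp_edge(s,.09,26.5,18,.129)
rel([(t,Rt)])
E
```

```text
[0.57981878 0.01700127 0.27788749]
shift [-0.36, 7.05, -5.5] rot [3.9, 10.5, -0.7] | world [ 0.593 -0.043  0.213]
```

Call:
arm_command --rows '[-0.1,1.5,-1.7,1.3,3.5,-0.2,-1,-0.3,3.5,-3.5,2.6,7,-0.5,-1,-0.4,5.5,-5,3.9,10.5,-0.7,-1,-0.4,7,-5.5,3.9,10.5,-0.7,-1,-0.4,7,-5.5,3.9,10.5,-0.7,-1,-0.4,7,-5.5,3.9,10.5,-0.7,-1,-0.4,7,-5.5,3.9,10.5,-0.7,-1,-0.4,7,-5.5,3.9,10.5,-0.7,-1]'

```text
time: 22.07
ee_pos: [0.5935, -0.0357, 0.2169]
tcp_rot: [-90.0, 17.8, 27.3]
wrist_force: [-0.6, 0.8, 0.0]
opening: 0.0073
```

```bash
python3 - <<'E'
from standfit import *
c=imaging.camera("wrist"); cv2.imwrite("pics/w16.png",c["pixels"]); W=cloud(c); np.savez("/tmp/wrist.npz",W=W)
o,p,R=obs(); print(p,o["tcp_rot"])
h=held(W); q=standfit(W,[.5359,-.0714,.462],[-.024])
edge_targets(h[:3],q,.024,np.degrees(q[2]),[(.042,18),(.026,18)])
E
```

```text
[ 0.59359906 -0.03569641  0.21688212] [-90.04261487  17.80883055  27.29443838]
n 4651 lower edge centre in tool (mm) [  0.7 130.    1.9] tilt x,z deg [0.22 0.23] med 0.539862402021476
stand [ 0.5362 -0.0712] yaw 26.64 z -0.001 n 5710 med 0.00035
shift [1.22, 5.07, -0.78] rot [0.2, 0.6, 0.2] | world [ 0.594 -0.044  0.165]
shift [1.71, 6.6, -0.78] rot [0.2, 0.6, 0.2] | world [ 0.594 -0.044  0.149]
```

View pics/w16.png

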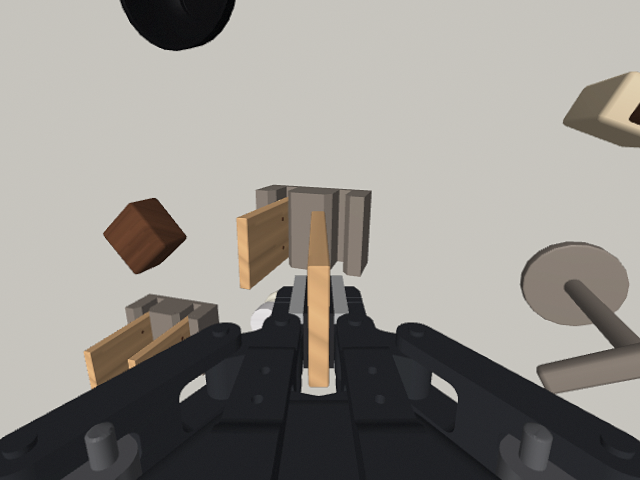

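The wrist view shows the held plaque at (317,290), slot1 at (343,230), the first plaque at (263,240), and the earring tree well off to the right.

Call:
arm_command --rows '[0.4,1.6,-0.3,0.1,0.2,0.1,-1,0.8,3.4,-0.6,0.2,0.4,0.2,-1,1.2,5.05,-0.8,0.2,0.6,0.2,-1,1.2,5.05,-0.8,0.2,0.6,0.2,-1,1.2,5.05,-0.8,0.2,0.6,0.2,-1,1.2,5.05,-0.8,0.2,0.6,0.2,-1,1.2,5.05,-0.8,0.2,0.6,0.2,-1]'

```text
time: 22.7
ee_pos: [0.5939, -0.0451, 0.1656]
tcp_rot: [-90.1, 18.0, 26.6]
wrist_force: [0.3, 0.0, 0.3]
opening: 0.0076
```

```bash
python3 - <<'E'
from standfit import *
c=imaging.camera("wrist"); cv2.imwrite("pics/w17.png",c["pixels"]); W=cloud(c); np.savez("/tmp/wrist.npz",W=W)
o,p,R=obs(); print(p,o["tcp_rot"])
h=held(W); q=standfit(W,[.5359,-.0714,.462],[-.024])
edge_targets(h[:3],q,.024,26.5,[(.042,18),(.026,18)])
E
```

```text
[ 0.59384518 -0.04518888  0.16542676] [-90.04892609  17.99300744  26.61616299]
n 4648 lower edge centre in tool (mm) [  0.9 129.7   1.9] tilt x,z deg [0.18 0.17] med 0.5500984910006024
stand [ 0.5363 -0.0712] yaw 26.9 z -0.001 n 8517 med 0.00041
shift [0.04, 0.07, 0.07] rot [0.1, 0.1, 0.0] | world [ 0.594 -0.044  0.165]
shift [0.54, 1.59, 0.07] rot [0.1, 0.1, 0.0] | world [ 0.594 -0.044  0.149]
```

View pics/w17.png

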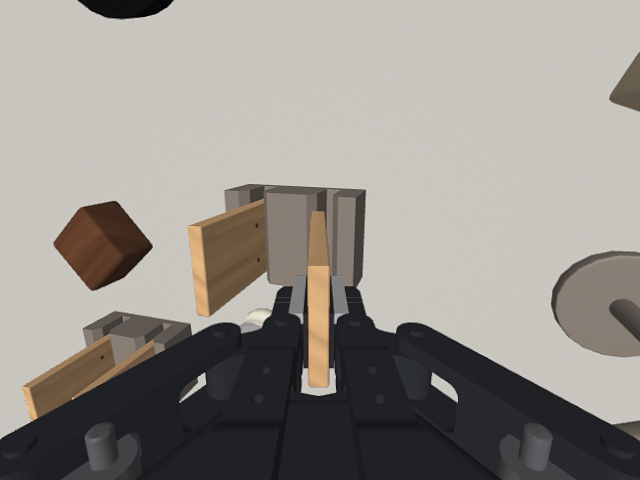

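The lower end (columns 310-327, row 211) is over slot1. I'll insert it while it leans.

Call:
arm_command --rows '[0.2,0.5,0.1,0,0,0,-1,0.35,1,0.1,0,0,0,-1,0.5,1.5,0.1,0,0,0,-1,0.5,1.55,0.1,0,0,0,-1,0.5,1.55,0.1,0,0,0,-1]'

```text
time: 23.17
ee_pos: [0.5926, -0.0446, 0.147]
tcp_rot: [-90.0, 18.2, 26.6]
wrist_force: [0.1, -0.2, -0.4]
opening: 0.0077
```

```bash
python3 - <<'E'
from standfit import *
o,p,R=obs(); print(p,o["tcp_rot"],o["wrist_force"].round(1))
edge_targets([.0008,.1299,.0019],[.5361,-.0713,np.radians(26.6),-.001],.024,26.5,[(.026,18),(.026,12),(.026,6),(.026,0),(.006,0)])
E
```

```text
[ 0.59256375 -0.04462669  0.14700278] [-89.95727366  18.15809044  26.61412208] [ 0.1 -0.2 -0.4]
shift [0.03, -0.2, -0.05] rot [-0.0, 0.1, -0.2] | world [ 0.594 -0.045  0.149]
shift [-1.32, -0.12, -0.05] rot [-0.0, 0.1, -6.2] | world [ 0.582 -0.051  0.152]
shift [-2.66, 0.11, -0.05] rot [-0.0, 0.1, -12.2] | world [ 0.57  -0.057  0.154]
shift [-3.97, 0.47, -0.05] rot [-0.0, 0.1, -18.2] | world [ 0.558 -0.063  0.155]
shift [-3.35, 2.37, -0.05] rot [-0.0, 0.1, -18.2] | world [ 0.558 -0.063  0.135]
```

Call:
arm_command --rows '[-0.7,0,0,0,0,-3,-1,-1.3,0,0,0,0,-6,-1,-2,0.1,0,0,0,-9,-1,-2.7,0.2,0,0,0,-12,-1,-3.3,0.35,0,0,0,-15,-1,-4,0.5,0,0,0,-18.2,-1,-4,0.5,0,0,0,-18.2,-1,-4,0.5,0,0,0,-18.2,-1]'

```text
time: 23.83
ee_pos: [0.5571, -0.0627, 0.1561]
tcp_rot: [-90.0, -0.1, 26.5]
wrist_force: [0.5, -0.3, 0.7]
opening: 0.0078
```

```bash
python3 - <<'E'
from standfit import *
o,p,R=obs(); print(p,o["tcp_rot"],o["wrist_force"].round(1))
edge_targets([.0008,.1299,.0019],[.5361,-.0713,np.radians(26.6),-.001],.024,26.5,[(.026,0),(.006,0)])
E
```

```text
[ 0.55707249 -0.06268095  0.15611076] [-90.03460103  -0.09728706  26.54898325] [ 0.5 -0.3  0.7]
shift [0.06, 0.12, -0.02] rot [0.0, 0.0, 0.1] | world [ 0.558 -0.063  0.155]
shift [0.05, 2.12, -0.02] rot [0.0, 0.0, 0.1] | world [ 0.558 -0.063  0.135]
```

Call:
arm_command --rows '[0.05,0.4,0,0,0,0,-1,0.05,0.8,0,0,0,0,-1,0.05,1.2,0,0,0,0,-1,0.05,1.6,0,0,0,0,-1,0.05,1.6,0,0,0,0,-1]'

```text
time: 24.25
ee_pos: [0.5578, -0.0618, 0.1377]
tcp_rot: [-89.9, 0.0, 26.6]
wrist_force: [-0.1, 0.4, -0.2]
opening: 0.0073
```

Call:
arm_command --rows '[0,0.2,0,0,0,0,-1,0,0.4,0,0,0,0,-1,0,0.6,0,0,0,0,-1,0,0.6,0,0,0,0,-1]'

```text
time: 24.58
ee_pos: [0.5581, -0.062, 0.1358]
tcp_rot: [-90.0, -0.2, 26.6]
wrist_force: [-6.5, 0.9, 17.4]
opening: 0.0076
```

On the floor at 17 N. I'll release and retreat.

Call:
arm_command --rows '[0,-0.3,0,0,0,0,-0.8,0,-0.3,0,0,0,0,-0.4,0,-0.3,0,0,0,0,-0.3,0,-0.3,0,0,0,0,-0.3,0,-2,0,0,0,0,-0.3,0,-5,0,0,0,0,-0.3,0,-9,0,0,0,0,0,0,-13,0,0,0,0,1,0,-16,0,0,0,0,1,0,-16,0,0,0,0,1,0,-16,0,0,0,0,1]'

```text
time: 25.5
ee_pos: [0.5584, -0.0623, 0.2951]
tcp_rot: [-90.1, -0.3, 26.6]
wrist_force: [0.9, 0.1, -1.4]
opening: 0.0852
```

```bash
python3 - <<'E'
from chk import *
o,p,R=obs(); print(p,o["wrist_force"].round(1))
c=imaging.camera("wrist"); cv2.imwrite("pics/w18.png",c["pixels"]); W=cloud(c)
q=standfit(W,[.5359,-.0714,.4625],[-.024,.024]); seated(W,q,-.024); seated(W,q,.024)
for n in ["scene","top"]:
    c=imaging.camera(n); cv2.imwrite(f"pics/{n}18.png",c["pixels"]); a=cv2.imread(f"pics/{n}0.png")
    # shift check of bystanders, via networks
    for t in "lotion bowl jar perfume ring_box earring_tree".split():
        d=models.search_frame(t,n)
        print(n,t,[ (round(x["conf"],2),np.round(x["extent"],0).tolist()) for x in d[:1]])
    W2=np.load(f"/tmp/{n}.npz")["W"]; W1=cloud(c); d=np.abs(W1[...,2]-W2[...,2])
    m=(np.nan_to_num(d)>.02).astype(np.uint8); m=cv2.morphologyEx(m,cv2.MORPH_OPEN,np.ones((3,3)))
    k,_,st,cen=cv2.connectedComponentsWithStats(m)
    for s,ce in zip(st[1:],cen[1:]): 
        if s[4]>15: print("  changed",s.tolist())
E
```

```text
[ 0.55837287 -0.06232401  0.29507416] [ 0.9  0.1 -1.4]
stand [ 0.5363 -0.0712] yaw 26.59 z -0.0009 n 4321 med 0.00042
 seated slot -0.024 off mm [ 1.2 -0.7 -0. ] tilt deg x,y [ 0.01 -0.15] 1091 0.00015
 seated slot 0.024 off mm [1.3 0.4 0. ] tilt deg x,y [ 0.18 -0.25] 667 0.00035
scene lotion [(0.58, [230.0, 311.0, 48.0, 70.0])]
scene bowl [(0.8, [345.0, 170.0, 48.0, 37.0])]
scene jar [(0.81, [242.0, 261.0, 25.0, 26.0])]
scene perfume [(0.91, [399.0, 300.0, 26.0, 41.0])]
scene ring_box [(0.64, [235.0, 196.0, 33.0, 36.0])]
scene earring_tree [(0.73, [342.0, 334.0, 57.0, 56.0])]
  changed [210, 0, 116, 203, 12692]
  changed [330, 0, 66, 50, 2987]
  changed [461, 135, 23, 30, 402]
  changed [478, 158, 25, 32, 460]
  changed [497, 183, 26, 33, 503]
  changed [173, 202, 31, 29, 535]
  changed [270, 210, 28, 28, 494]
  changed [285, 228, 28, 29, 509]
top lotion []
top bowl [(0.9, [302.0, 339.0, 48.0, 53.0])]
top jar []
top perfume [(0.9, [283.0, 190.0, 16.0, 22.0])]
top ring_box []
top earring_tree [(0.72, [321.0, 160.0, 24.0, 40.0])]
  changed [298, 104, 190, 376, 50842]
  changed [158, 242, 16, 26, 299]
  changed [164, 275, 16, 27, 322]
  changed [171, 309, 15, 27, 306]
```

View pics/w18.png

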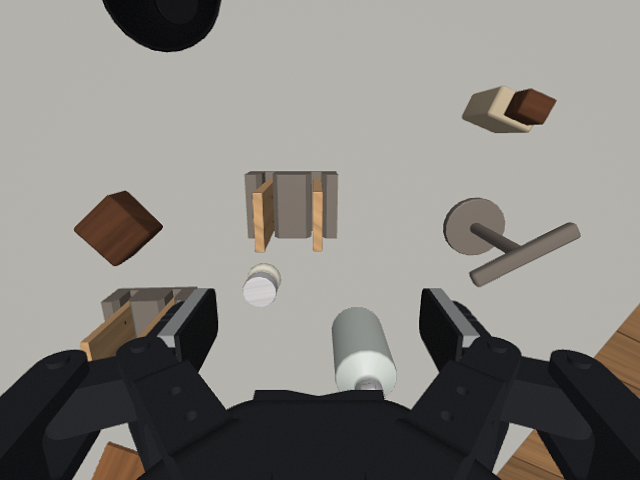

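View pics/scene18.png

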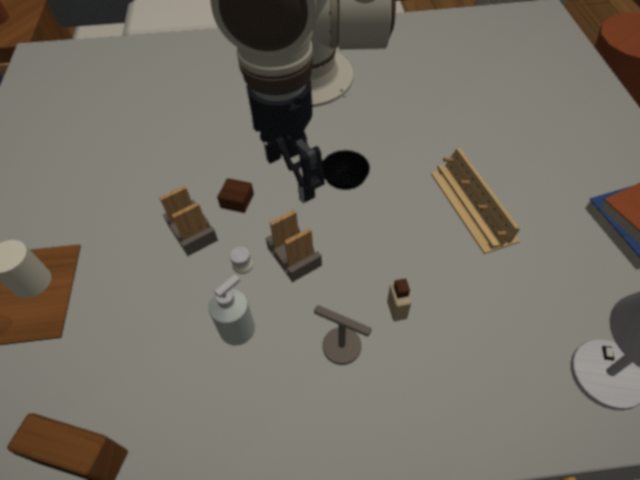

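All four plaques stand in the stands, with the started stand at (188,215) and the empty one at (293,240). The easel at (478,200) is bare, and the only depth changes are the arm and the plaques. Handing in.

```bash
python3 -c "
from workcell import bot
print(bot.job_done())"
```

```text
the job is handed in; nothing more can be done
None
```

I dealt the three plaques in the order asked: empty stand (slot0), started stand (slot1), then the empty stand again (slot1). I handed the job in at about 26 s of the 72 s allowed.

- **Insertion:** each plaque went into the slot mouth leaning about 18°, was straightened, pushed onto the floor with 13 to 22 N, and let go.
- **Seating:** depth fits put every plaque at floor height, within about 1 mm of mid-slot. The tilt was 0.3° or less, except the plaque in the started stand's slot1 at 1.8° (within the slot's play). I last measured the started stand right after placing its plaque; the final scene picture shows it still standing there.
- **Sideways position:** some fits read the lower edge as 3 mm off across the slot, more than the slot allows. I took that as fit error, since only the plaques' upper parts were visible.
- **Bystanders:** comparing the scene view's depth maps before and after showed changes only where the arm and the three moved plaques were. At the end the arm hid part of the top view, so the networks did not report the lotion, jar or ring box there. All three showed in place in the scene view.

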